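# Lay a slotted strip under the inspection lamp and dial the light to four

### The job

Get the slotted steel strip ready for checking under the bench lamp. It lies flat on the closed cardboard kit box: slide it across the lid, towards the mat, until its end sticks out well over the edge of the box, pinch it there, lift it off and lay it down gently on the dark mat in front of the lamp, flat, in the middle and square with the mat. Also roll the knurled dimmer wheel on the lamp's sloping front up to the fourth click above off, so that its white line stands at the fifth of the seven marks, and leave the other things on the bench where they are.

Things in the scene. Friction and masses are not known exactly. Their poses are not given: they have to be found in the camera images.
- lamp: Bench inspection lamp, fixed: base plate 190 x 250 x 12 mm; white control housing x -85 to 90 mm, 200 mm wide, 90 mm high, its front sloping up away from the operator at 35 degrees to the table (30 mm high at x = -85, 90 mm at x = 0); column at x = 68 mm; overhanging light bar. Origin: centre of the base's underside, on the table; z up, y along the bar, -x the front, with wheel and mat.
- bar_edge (a point): Middle of the lower front edge of the lamp's light bar (124 (x) x 320 (y) x 22 mm), 203 mm above the table; axes as lamp. The bar hangs over the wheel and reaches back from here in +x, so an upright tool does not fit over the wheel: reach it from the front (-x) and above, with the tool tilted 20 to 40 degrees.
- wheel_axis (a point): Centre of the dimmer wheel, on its axis, which lies along the lamp's y; axes as lamp. The wheel is black, knurled, 64 mm in diameter, 20 mm wide, and stands 18 mm out of the sloping front. Beside it on either side is a fixed white cheek, 53 mm in diameter, with seven black marks 15 degrees apart.
- wheel_front (a point): The point of the lamp where the wheel's rim stands out farthest, i.e. 32 mm from the wheel's axis along the normal of the sloping front (lamp direction x -0.574, z 0.819); does not turn with the wheel.
- dimmer (a joint): Angle of the dimmer wheel, rad. 0 = off, white index line at the lowest (front) of the seven marks; grows as the rim is rolled up the slope (lamp +x), to 1.571 at the highest mark. Clicks every 15 degrees (0.262 rad, 8.4 mm of rim); a spring detent (1.5 N at the rim) holds each click. Starts at off, click 1 or 2; the fourth is 1.047. A fingertip pressed on the rim with 4 to 8 N rolls it.
- mat: Dark grey inspection mat, 130 (x) x 220 (y) x 4 mm, fixed to the table in front of the lamp. Origin: centre of its underside; y is its long direction, z up.
- kit_box: Closed cardboard kit box, full and heavy (does not move), 302 (x) x 262 (y) x 75 mm. Origin: centre of its underside; z up; its lid is the flat top at 75 mm; the edge towards the mat is its -y side, at y = -131 mm. The lid and the strip are slippery on each other.
- strip: Steel strip with three rows of square holes, 160 mm long (its y), 50 mm wide (its x), 3 mm thick, about 90 g. Lies flat on the lid with its long axis roughly along the box's y. Origin: centre of its underside; z up. It slides easily on the lid when pressed lightly with a fingertip and drawn along.
- strip_end (a point): Middle of the strip's end on its -y side, half way up its thickness: the end nearest the mat-side edge of the box.
- motor: Black motor block, 55 x 72 x 39 mm, on the table beside the mat (-y side). Bystander. Origin: centre of its underside.
- tyre: Robot wheel with rubber tyre, 80 mm in diameter, 28 mm high, lying on the rear part of the kit box's lid. Bystander. Origin: centre of its underside.
- battery: Grey battery pack, 100 x 34 x 28 mm, on the table beside the kit box. Bystander. Origin: centre of its underside.
- driver: Screwdriver, 180 mm long, lying on the kit box's lid behind the strip's far end. Bystander.
- gear: Grey gear, 66 mm in diameter, 14 mm high, on the table beside the mat (+y side). Bystander. Origin: centre of its underside.
- gamepad: Black game pad, about 130 mm wide and 38 mm high, on the table at the right. Bystander. Origin: centre of its underside.
There are look-alikes about, which are no part of the job. There is more than one size of the strip; the one meant has the size given above.

How it is judged:
By the outcome, as a careful person would: the job done as asked, in the order asked, and still so for the second after the job is handed in, with the robot touching nothing.
It also fails if it takes over 72 s, if anything falls off the work surface, if the arm or the gripper's body presses on something with over 40 N, if the wrist force passes 120 N, or if a joint passes its speed limit or range.

### The arm

A 6-joint arm with a two-finger parallel gripper is mounted at the origin on the work surface. World frame = base frame: x ahead of the robot, y to its left, z up, the work surface at z = 0. Lengths are in m, angles in degrees, forces in N, time in s.
With the tool pointing down it reaches from about 0.375 to 0.9 m from the base axis. Payload 3.1 kg.
Tool frame: the origin (TCP) lies between the finger pads; the fingertips stand 22 mm ahead of it and the grasp point (between the pads) lies 3 mm ahead of it; y points along the fingers, x is the direction in which the jaws open and shut, and the axes are right-handed (so a half turn about y gives the same grasp; the last joint's range is limited). The gripper opens to 87 mm and grips with 3 to 60 N. Pads are 19 mm wide; open, the fingers measure 117 mm over their backs; the gripper's body (75 mm by 190 mm) begins 51 mm behind the grasp point.
Start: joints at [57.153, 30.224, 82.088, -0, 67.689, -10.227], TCP at [0.24, 0.577, 0.211] pointing down, gripper open.
Joint ranges: [-176.69, 176.69], [-43.24, 126.21], [12.49, 139.97], [-82, 262], [0, 151.66], [-163.58, 163.58]. Speed limits (degrees/s): [159.86, 159.86, 180, 180, 180, 180].

### API

Orientations are given as a 3x3 rotation matrix whose columns are the frame's x, y, z axes.
In Python, from rig import bot, imaging, workorder gives the robot as it stands. The module is installed in compiled form; this text tells all that it offers.
- The arm moves only by the tool drive_tool, never from a script. Its argument "commands" is a list of rows, each an object of numbers: "dx", "dy", "dz": the shift along the tool's x, y, z normalised to -1 to 1, where 1 is 4 cm; "wx", "wy", "wz": the turn, a rotation vector about the tool's x, y, z normalised to -1 to 1, where 1 is pi/2 rad; "grip": the finger opening in mm, from 0 to 87. In form: [{"dx": .., "dy": .., "dz": .., "wx": .., "wy": .., "wz": .., "grip": ..}, ...]. A call has 1 to 8 rows; each row shifts and turns the commanded pose from where the row before left it, along the tool's axes as they then stand; what a row does not reach is not made up. A row lasts 1/8 s, in which the tool goes at most 62.5 mm and 10.7 degrees, less where a joint would pass 70% of its speed; a pose out of reach is approached as far as the arm can. A call with a number of a shift or a turn outside -1 to 1 is refused whole. A call with a gripper value outside its range is refused whole. The fingers move at their own pace and stop on an object; the grip force is fixed at half the most. Time passes only in rows, so rows that do not move let the fingers close. It gives the time, the measured TCP pose, the force and the opening at its end, in the units of the state.
- bot.read_state(): the state, without advancing time (a new reading comes with each control period).
- imaging.capture(name): name is "scene" or "top"; returns (picture, depth): 400x640x3 uint8, red, green, blue; 400x640 float32, m along the optical axis (not along the pixel's ray), 0 where there is no reading.
- imaging.get_calibration(name): a dict with "mtx" (3x3 intrinsics, pixels), "world_to_cam" (4x4, takes a point from world to camera coordinates). Camera axes: x right, y down, z forward; pixel columns grow to the right and rows downward; lengths in m; the calibration is good to about 2 mm. A picture is of the moment at which its call begins. get_calibration takes no time and is no camera call.
- workorder.hand_in(): hands the job in, once; it reports no verdict.
The state is a dict: "time_s": time; "joint_positions": joint angles; "qvel": joint speeds; "tau": joint torques, N m; "position": TCP position; "tcp_rot": TCP orientation; "force": force on the tool from outside, world axes, zero at the start; "moment": the same for the moment, N m; "opening": opening from 0.0 (shut) to 1.0 (fully open).
Only numpy, scipy, OpenCV 4.12 (cv2) and the standard library are available. Lean on these libraries where they do the work, as an engineer would, in place of code of your own. Each camera call takes 0.05 s, during which the arm holds its last target. There are 200 camera calls.

## Working session

There is one attempt and no reset: what is moved stays moved. The work goes in short steps, Python scripts to look and compute and a tool call to move; the robot and the scene stay as the last step left them, time stands still between calls to the robot, and variables do not carry over. Pictures are saved under pics/ and viewed, on a budget of 10 in all, crops included, one or two more only if the job needs it, and the job is handed in when it is done.

Besides the shell and the picture viewer there is one more tool, called after "Call:" as name([rows], argument=value, ...), one row to a line, values as JSON. drive_tool: Moves the arm, as the interface text tells. Its arguments: {"type":"object","properties":{"commands":{"type":"array"}},"required":["commands"]}

```bash
mkdir -p pics
cat > h.py <<'E'
import numpy as np, cv2
from rig import bot, imaging, workorder
def cap(n):
    p,d=imaging.capture(n); c=imaging.get_calibration(n); return p,d,np.array(c["mtx"]),np.array(c["world_to_cam"])
def cloud(d,K,T):
    v,u=np.mgrid[0:d.shape[0],0:d.shape[1]]
    P=np.stack([(u-K[0,2])/K[0,0]*d,(v-K[1,2])/K[1,1]*d,d],-1)
    return (P-T[:3,3])@T[:3,:3]
def ray(uv,z,K,T):
    r=np.linalg.inv(K)@np.array([uv[0],uv[1],1.]); R=T[:3,:3]; o=-R.T@T[:3,3]; w=R.T@r
    return o+w*(z-o[2])/w[2]
def proj(P,K,T):
    c=T[:3,:3]@np.array(P)+T[:3,3]; q=K@c; return q[:2]/q[2]
def save(n,p): cv2.imwrite('pics/'+n,cv2.cvtColor(p,cv2.COLOR_RGB2BGR))
E
python3 - <<'E'
from h import *
for n in("scene","top"):
    p,d,K,T=cap(n); save(n+"0.png",p); np.savez(n+"0.npz",p=p,d=d,K=K,T=T)
    print(n,K.round(1).tolist(),"\n",T.round(3),(-T[:3,:3].T@T[:3,3]).round(3))
print(bot.read_state())
E
```

```text
scene [[459.2, 0.0, 311.7], [0.0, 459.2, 200.4], [0.0, 0.0, 1.0]] 
 [[-0.962  0.274 -0.003  0.442]
 [ 0.213  0.741 -0.637 -0.048]
 [-0.172 -0.614 -0.771  1.7  ]
 [ 0.     0.     0.     1.   ]] [0.728 0.957 1.281]
top [[445.3, 0.0, 316.9], [0.0, 445.3, 201.5], [0.0, 0.0, 1.0]] 
 [[-0.004 -1.    -0.004  0.084]
 [-0.996  0.004 -0.088  0.506]
 [ 0.088  0.003 -0.996  1.5  ]
 [ 0.     0.     0.     1.   ]] [0.372 0.077 1.539]
{'time_s': 0.1, 'joint_positions': array([ 5.71520014e+01,  3.02738912e+01,  8.21483562e+01, -5.91154788e-04,
        6.76886973e+01, -1.02263205e+01]), 'qvel': array([ 0.01908634, -0.0800602 , -0.19173319,  0.17147445,  0.05785381,
       -0.03924419]), 'tau': array([-1.34245934e-04, -4.40984845e+01, -1.77151322e+01,  6.35072007e-02,
        5.33855287e-02, -4.24880432e-05]), 'position': array([0.23999915, 0.57635738, 0.21057063]), 'tcp_rot': array([[ 3.84639978e-01, -1.04228001e-03, -9.23066087e-01],
       [ 9.23064705e-01, -1.63192799e-03,  3.84641245e-01],
       [-1.90728126e-03, -9.99998125e-01,  3.34387146e-04]]), 'force': array([ 1.13504513, -0.26416021,  0.19973591]), 'moment': array([ 0.01688714, -0.00504568, -0.00407197]), 'opening': 1.0001030123202919}
```

View pics/scene0.png

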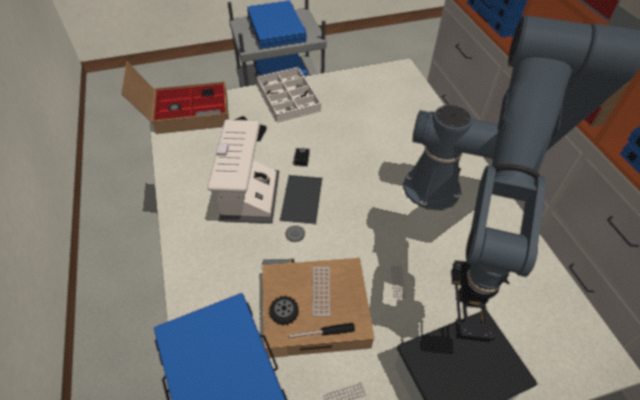

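View pics/top0.png

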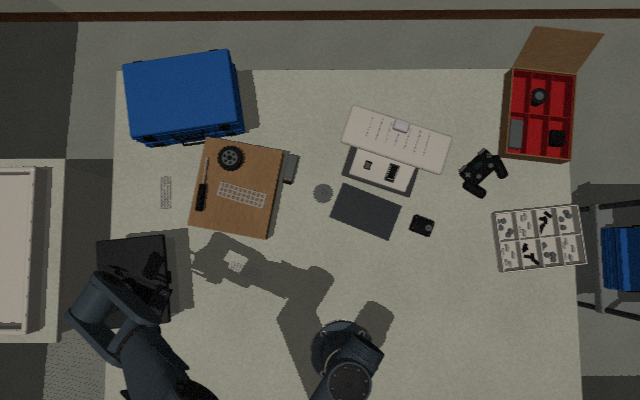

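The scene camera shows the lamp at (245,170), the mat at (302,198) and the kit box at (318,305).

Three things could be taken for the strip, all in top-view pixels: the plate on the box lid (242,194), a strip lying on the table (166,192), and a short plate at (235,260). I choose the one on the lid, as described. Next I'll check it close up and measure.

Run:
```python
from h import *
import cv2
D={n:np.load(n+"0.npz") for n in("scene","top")}
t,s=D["top"],D["scene"]
a=cv2.resize(t['p'][130:245,150:300],None,fx=4,fy=4,interpolation=2)[:400]
a=cv2.resize(t['p'][140:240,180:300],(480,400),interpolation=2)
b=cv2.resize(s['p'][150:225,205:285],(320,300),interpolation=2)
c=cv2.resize(t['p'][145:195,340:440],(320,160),interpolation=2)
im=np.zeros((480,800,3),np.uint8); im[:400,:480]=a; im[:300,480:]=b; im[310:470,480:]=c
save("crop1.png",im)
def rects(n,mask,z,amin):
    q=D[n]; m=cv2.morphologyEx(mask.astype(np.uint8),cv2.MORPH_CLOSE,np.ones((3,3)))
    for c in cv2.findContours(m,0,2)[0]:
        if cv2.contourArea(c)<amin: continue
        P=np.array([ray(x,z,q['K'],q['T'])[:2] for x in c[:,0].astype(float)],np.float32)
        r=cv2.minAreaRect(P); print(n,'px',c[:,0].mean(0).round(),'c',np.round(r[0],4),'sz',np.round(r[1],3),'ang',round(r[2],1))
def win(q,x0,y0,x1,y1):
    m=np.zeros(q['p'].shape[:2],bool); m[y0:y1,x0:x1]=1; return m
def hsv(q): return cv2.cvtColor(q['p'],cv2.COLOR_RGB2HSV)
for n,wm,wb in(("top",(322,175,408,246),(180,130,300,245)),("scene",(276,170,326,228),(255,250,378,360))):
    q=D[n]; h=hsv(q); print(n,'mat'); rects(n,(h[...,2]<95)&win(q,*wm),.004,300)
    print('box'); rects(n,(h[...,1]>70)&(h[...,0]<25)&(h[...,2]>70)&win(q,*wb),.075,1500)
    print('strip'); rects(n,(h[...,1]<70)&(h[...,2]>120)&win(q,*((215,175,270,212) if n=="top" else (308,262,335,318))),.078,100)
# clouds
C=cloud(t['d'],t['K'],t['T']); 
for nm,(x,y) in dict(mat=(365,212),lid=(262,170),strip=(232,190),table=(300,240),bar=(372,127),hous=(400,185),motor=(422,226),gear=(322,193),tyre=(231,157),drv=(203,190),bat=(291,168)).items(): print(nm,C[y,x].round(3))
```

```text
top mat
top px [364. 211.] c [ 0.4744 -0.0849] sz [0.219 0.131] ang 67.5
box
top px [234. 188.] c [0.5509 0.3531] sz [0.262 0.302] ang 79.2
strip
scene mat
scene px [300. 199.] c [ 0.4763 -0.0806] sz [0.213 0.123] ang 67.5
box
scene px [317. 312.] c [0.5538 0.3647] sz [0.296 0.304] ang 79.4
strip
scene px [320. 296.] c [0.5276 0.3344] sz [0.157 0.051] ang 73.9
mat [ 0.471 -0.084  0.004]
lid [0.607 0.263 0.08 ]
strip [0.542 0.363 0.074]
table [0.376 0.14  0.003]
bar [ 0.713 -0.086  0.223]
hous [ 0.56  -0.2    0.042]
motor [ 0.421 -0.271  0.041]
gear [0.536 0.064 0.017]
tyre [0.646 0.36  0.109]
drv [0.539 0.452 0.099]
bat [0.621 0.17  0.033]
```

View pics/crop1.png

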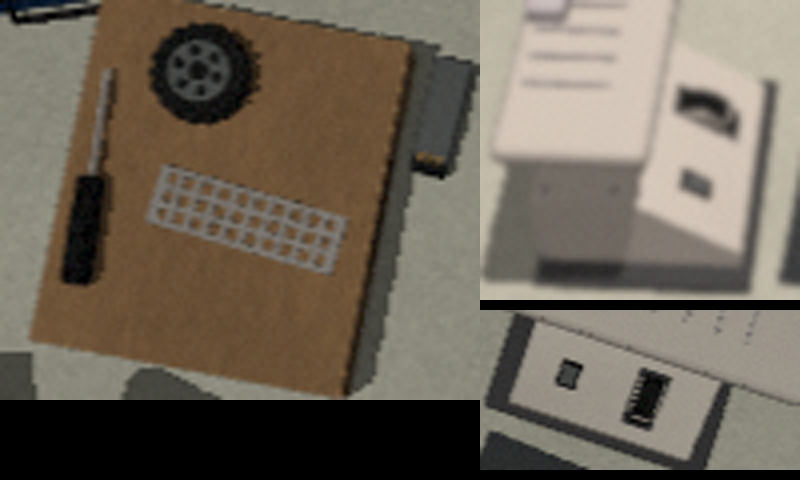

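The crop confirms the 3 x 8-hole strip on the lid. The lamp front has the knurled wheel at top (392,172) and a grey rocker switch at (368,166), which is not the wheel. Next I'll take a close look at the lamp and compute the strip and slide geometry.

Run:
```python
from h import *
D={n:np.load(n+"0.npz") for n in("scene","top")}
t,s=D["top"],D["scene"]
im=np.zeros((600,800,3),np.uint8)
im[:300,:]=cv2.resize(t['p'][150:195,335:455],(800,300),interpolation=2)   # 6.667x
im[300:,:400]=cv2.resize(s['p'][162:192,248:288],(400,300),interpolation=2) # 10x
im[300:,400:]=cv2.resize(t['p'][160:190,375:415],(400,300),interpolation=2) # 10x
save("crop2.png",im)
R=lambda q,u,z: ray(u,z,q['K'],q['T'])
# strip in top view, lid-saturation contrast
for n,w in(("top",(214,174,272,214)),("scene",(308,262,335,318))):
    q=D[n]; h=cv2.cvtColor(q['p'],cv2.COLOR_RGB2HSV); m=np.zeros((400,640),np.uint8)
    m[w[1]:w[3],w[0]:w[2]]=(h[...,1]<105)[w[1]:w[3],w[0]:w[2]]
    m=cv2.morphologyEx(m,cv2.MORPH_CLOSE,np.ones((5,5)))
    c=max(cv2.findContours(m,0,2)[0],key=cv2.contourArea)
    P=np.array([R(q,x,.078)[:2] for x in c[:,0].astype(float)],np.float32); r=cv2.minAreaRect(P)
    print(n,'strip',np.round(r[0],4),np.round(r[1],3),round(r[2],1))
h=cv2.cvtColor(t['p'],cv2.COLOR_RGB2HSV); C=cloud(t['d'],t['K'],t['T'])
m=((C[...,2]>.2)&(C[...,0]>.5)&(C[...,1]<.1)&(C[...,1]>-.35)&(h[...,2]>120)).astype(np.uint8)
c=max(cv2.findContours(m,0,2)[0],key=cv2.contourArea)
P=np.array([R(t,x,.225)[:2] for x in c[:,0].astype(float)],np.float32); r=cv2.minAreaRect(P)
print('bar',np.round(r[0],4),np.round(r[1],3),round(r[2],1), cv2.boxPoints(r).round(3).tolist())
```

```text
top strip [0.5264 0.331 ] [0.163 0.053] 73.4
scene strip [0.5257 0.327 ] [0.181 0.065] 77.2
bar [ 0.677  -0.1561] [0.317 0.121] 71.2 [[0.5690000057220459, -0.28600001335144043], [0.6830000281333923, -0.32499998807907104], [0.7850000262260437, -0.026000000536441803], [0.6710000038146973, 0.013000000268220901]]
```

View pics/crop2.png

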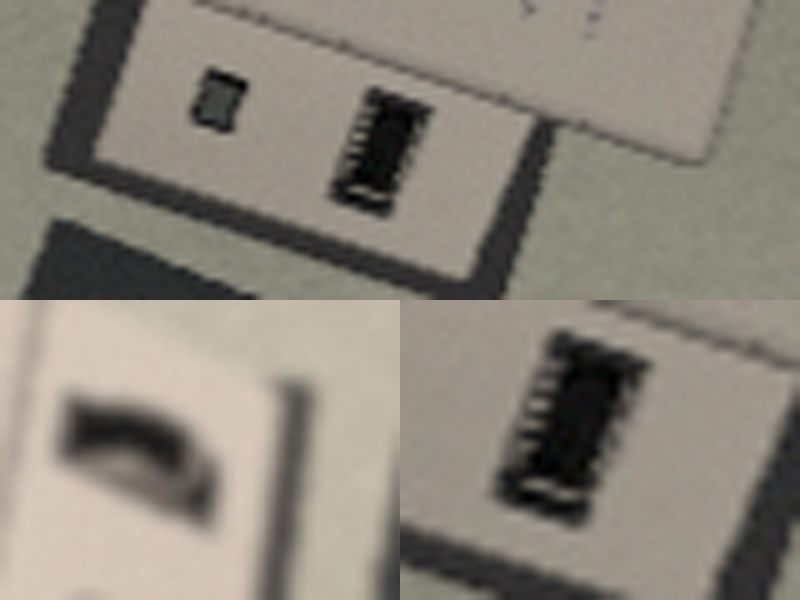

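Run:
```python
from h import *
t=np.load("top0.npz"); s=np.load("scene0.npz"); R=lambda q,u,z: ray(u,z,q['K'],q['T'])
z1=lambda x,y:(335+x/6.6667-.5,150+y/6.6667-.5)
z2=lambda x,y:(375+(x-400)/10-.5,160+(y-300)/10-.5)
bl=R(t,z1(48,168),.012); hl=R(t,z1(93,160),.030); hr=R(t,z1(470,280),.030)
f=(hr-hl)[:2]; print('base fl',bl.round(4),'hous',hl.round(4),hr.round(4),'w',np.linalg.norm(f).round(4),'yaw of y axis',np.degrees(np.arctan2(-f[1],-f[0])).round(1))
for yaw in (68,69.5,71):
    a=np.radians(yaw); ey=np.array([np.cos(a),np.sin(a)]); ex=np.array([ey[1],-ey[0]])
    o1=(hl+hr)[:2]/2+.085*ex; o2=bl[:2]+.095*ex-.125*ey
    print(yaw,o1.round(4),o2.round(4),'bar front', (ex@(np.array([.620,-.1365])-o1)).round(4),'bar mid y',(ey@(np.array([.620,-.1365])-o1)).round(4))
yaw=float(np.degrees(np.arctan2(-f[1],-f[0])))
a=np.radians(yaw); ey=np.array([np.cos(a),np.sin(a),0]); ex=np.array([ey[1],-ey[0],0]); o=(hl+hr)/2+.085*ex; o[2]=0
n=-.574*ex+np.array([0,0,.819]); p0=o-.085*ex+np.array([0,0,.03])
def pl(q,u,off):
    r=R(q,u,0); c=-q['T'][:3,:3].T@q['T'][:3,3]; d=r-c; p=c+d*((p0+off*n-c)@n)/(d@n); k=p-o; return np.array([k@ex,k@ey,k[2]]).round(4)
for u in((555,328),(652,360),(585,525),(493,495),(570,427)): print(u,'slope pt lamp',pl(t,z2(*u),0),'at 18mm',pl(t,z2(*u),.018))
sc=lambda x,y:(248+x/10-.5,162+(y-300)/10-.5)
for u in((75,405),(60,460),(210,525),(215,470)): print('scene',u,pl(s,sc(*u),0),pl(s,sc(*u),.018))
print('line',pl(t,z2(552,493),.010))
```

```text
base fl [ 0.6003 -0.0046  0.012 ] hous [ 0.6017 -0.0268  0.03  ] [ 0.5389 -0.2188  0.03  ] w 0.202 yaw of y axis 71.9
68 [ 0.6491 -0.1546] [ 0.6416 -0.1561] bar front -0.0338 bar mid y 0.0059
69.5 [ 0.6499 -0.1525] [ 0.6455 -0.155 ] bar front -0.0336 bar mid y 0.0045
71 [ 0.6507 -0.1504] [ 0.6495 -0.1537] bar front -0.0335 bar mid y 0.0032
(555, 328) slope pt lamp [-0.0151 -0.018   0.079 ] at 18mm [-0.0193 -0.0161  0.098 ]
(652, 360) slope pt lamp [-0.0155 -0.0517  0.0787] at 18mm [-0.0197 -0.0494  0.0978]
(585, 525) slope pt lamp [-0.0684 -0.0512  0.0416] at 18mm [-0.0719 -0.0488  0.0612]
(493, 495) slope pt lamp [-0.0682 -0.0185  0.0418] at 18mm [-0.0717 -0.0166  0.0613]
(570, 427) slope pt lamp [-0.0416 -0.0345  0.0604] at 18mm [-0.0455 -0.0323  0.0797]
scene (75, 405) [-0.0195 -0.0448  0.0759] [-0.0235 -0.0269  0.0951]
scene (60, 460) [-0.0176 -0.0167  0.0772] [-0.0216  0.0007  0.0964]
scene (210, 525) [-0.0681 -0.0191  0.0419] [-0.0713 -0.0017  0.0616]
scene (215, 470) [-0.0673 -0.0454  0.0424] [-0.0706 -0.0276  0.0621]
line [-0.0642 -0.0357  0.0568]
```

Lamp pose: origin about (0.650, -0.151), y axis at 71.5°. The wheel is at lamp y ≈ -34 mm, and its index line looks to be at off. The slot length, housing width and bar size all agree with the given sizes. Now I move over the strip.

Call:
drive_tool([
  {"dz": -1, "dx": -0.3, "grip": 0},
  {"dz": -1, "dx": -0.3, "grip": 0},
  {"dz": -1, "dx": -0.3, "grip": 0},
  {"dz": -1, "dx": -0.3, "grip": 0},
  {"dz": -1, "dx": -0.3, "grip": 0},
  {"dz": -1, "dx": -0.3, "grip": 0},
  {"dz": -1, "dx": -0.3, "grip": 0},
  {"dz": -1, "dx": -0.3, "grip": 0},
])

```text
schema error: expected keys dx, dy, dz, wx, wy, wz, grip
```

Call:
drive_tool([
  {"wy": 0.116, "grip": 0},
  {"wy": 0.116, "grip": 0},
  {"wy": 0.116, "grip": 0},
  {"wy": 0.116, "grip": 0},
  {"wy": 0.116, "grip": 0},
  {"wy": 0.116, "grip": 0},
  {"wy": 0.116, "grip": 0},
  {"wy": 0.116, "grip": 0},
])

```text
schema error: expected keys dx, dy, dz, wx, wy, wz, grip
```

```bash
cat > go.py <<'E'
import sys; from h import *
from scipy.spatial.transform import Rotation as Ro
# go.py x y z yaw [tilt_deg tilt-azimuth]: yaw = heading of tool x; prints shift/turn in row units
def Rt(yaw,tilt=0,az=0):
    a=np.radians(yaw); R=np.column_stack([[np.cos(a),np.sin(a),0],[0,0,-1],[0,0,0]]); R[:,2]=np.cross(R[:,0],R[:,1])
    b=np.radians(az); ax=np.cross([0,0,-1],[np.cos(b),np.sin(b),0])
    return Ro.from_rotvec(np.radians(tilt)*ax).as_matrix()@R
if __name__=="__main__":
    v=list(map(float,sys.argv[1:])); s=bot.read_state(); R=s["tcp_rot"]
    print('t',round(s["time_s"],2),'pos',s["position"].round(4),'x',R[:,0].round(3),'y',R[:,1].round(3),'F',s["force"].round(1),'op',round(s["opening"],3),'q',s["joint_positions"].round(0))
    print('shift',(R.T@(np.array(v[:3])-s["position"])/.04).round(3),'turn',(Ro.from_matrix(R.T@Rt(*v[3:])).as_rotvec()/(np.pi/2)).round(4))
E
python3 go.py .53 .343 .14 -16.3
```

```text
t 0.1 pos [0.24   0.5764 0.2106] x [ 0.385  0.923 -0.002] y [-0.001 -0.002 -1.   ] F [ 1.1 -0.3  0.2] op 1.0 q [ 57.  30.  82.  -0.  68. -10.]
shift [-2.593  1.766 -8.937] turn [ 7.000e-04  9.298e-01 -1.100e-03]
```

Call:
drive_tool([
  {"dx": -0.3, "dy": 0, "dz": -1, "wx": 0, "wy": 0, "wz": 0, "grip": 0},
  {"dx": -0.3, "dy": 0, "dz": -1, "wx": 0, "wy": 0, "wz": 0, "grip": 0},
  {"dx": -0.3, "dy": 0, "dz": -1, "wx": 0, "wy": 0, "wz": 0, "grip": 0},
  {"dx": -0.3, "dy": 0, "dz": -1, "wx": 0, "wy": 0, "wz": 0, "grip": 0},
  {"dx": -0.3, "dy": 0, "dz": -1, "wx": 0, "wy": 0, "wz": 0, "grip": 0},
  {"dx": -0.3, "dy": 0, "dz": -1, "wx": 0, "wy": 0, "wz": 0, "grip": 0},
  {"dx": -0.3, "dy": 0, "dz": -1, "wx": 0, "wy": 0, "wz": 0, "grip": 0},
  {"dx": -0.3, "dy": 0, "dz": -1, "wx": 0, "wy": 0, "wz": 0, "grip": 0},
])

```text
time_s: 1.1
position: [0.4994, 0.3641, 0.211]
tcp_rot: [[0.385, -0.001, -0.923], [0.923, -0.0, 0.385], [-0.001, -1.0, 0.001]]
force: [0.1, 0.4, 0.3]
opening: 0.176
```

Call:
drive_tool([
  {"dx": 0, "dy": 0, "dz": 0, "wx": 0, "wy": 0.116, "wz": 0, "grip": 0},
  {"dx": 0, "dy": 0, "dz": 0, "wx": 0, "wy": 0.116, "wz": 0, "grip": 0},
  {"dx": 0, "dy": 0, "dz": 0, "wx": 0, "wy": 0.116, "wz": 0, "grip": 0},
  {"dx": 0, "dy": 0, "dz": 0, "wx": 0, "wy": 0.116, "wz": 0, "grip": 0},
  {"dx": 0, "dy": 0, "dz": 0, "wx": 0, "wy": 0.116, "wz": 0, "grip": 0},
  {"dx": 0, "dy": 0, "dz": 0, "wx": 0, "wy": 0.116, "wz": 0, "grip": 0},
  {"dx": 0, "dy": 0, "dz": 0, "wx": 0, "wy": 0.116, "wz": 0, "grip": 0},
  {"dx": 0, "dy": 0, "dz": 0, "wx": 0, "wy": 0.116, "wz": 0, "grip": 0},
])

```text
time_s: 2.1
position: [0.4984, 0.365, 0.2109]
tcp_rot: [[0.959, -0.001, 0.284], [-0.284, -0.001, 0.959], [-0.001, -1.0, -0.001]]
force: [-0.1, 0.1, -0.5]
opening: 0.004
```

```bash
python3 go.py .53 .343 .12 -16.3
```

```text
t 2.1 pos [0.4984 0.365  0.2109] x [ 0.959 -0.284 -0.001] y [-0.001 -0.001 -1.   ] F [-0.1  0.1 -0.5] op 0.004 q [26. 30. 83. -0. 67. 42.]
shift [ 0.916  2.271 -0.302] turn [ 0.0006 -0.0021 -0.0006]
```

Call:
drive_tool([
  {"dx": 0.23, "dy": 0.57, "dz": -0.08, "wx": 0, "wy": 0, "wz": 0, "grip": 0},
  {"dx": 0.23, "dy": 0.57, "dz": -0.08, "wx": 0, "wy": 0, "wz": 0, "grip": 0},
  {"dx": 0.23, "dy": 0.57, "dz": -0.07, "wx": 0, "wy": 0, "wz": 0, "grip": 0},
  {"dx": 0.23, "dy": 0.57, "dz": -0.07, "wx": 0, "wy": 0, "wz": 0, "grip": 0},
  {"dx": 0, "dy": 0.2, "dz": 0, "wx": 0, "wy": 0, "wz": 0, "grip": 0},
  {"dx": 0, "dy": 0.15, "dz": 0, "wx": 0, "wy": 0, "wz": 0, "grip": 0},
  {"dx": 0, "dy": 0.05, "dz": 0, "wx": 0, "wy": 0, "wz": 0, "grip": 0},
  {"dx": 0, "dy": 0, "dz": 0, "wx": 0, "wy": 0, "wz": 0, "grip": 0},
])

```text
time_s: 3.1
position: [0.5309, 0.3439, 0.1049]
tcp_rot: [[0.961, 0.001, 0.278], [-0.278, 0.0, 0.961], [0.001, -1.0, 0.001]]
force: [-0.3, -0.9, 0.8]
opening: 0.006
```

Call:
drive_tool([
  {"dx": 0, "dy": 0.05, "dz": 0, "wx": 0, "wy": 0, "wz": 0, "grip": 0},
  {"dx": 0, "dy": 0, "dz": 0, "wx": 0, "wy": 0, "wz": 0, "grip": 0},
])

```text
time_s: 3.35
position: [0.5308, 0.3436, 0.1025]
tcp_rot: [[0.961, 0.0, 0.278], [-0.278, 0.0, 0.961], [0.0, -1.0, 0.0]]
force: [0.2, 0.6, -0.1]
opening: 0.003
```

Call:
drive_tool([
  {"dx": 0, "dy": 0.05, "dz": 0, "wx": 0, "wy": 0, "wz": 0, "grip": 0},
  {"dx": 0, "dy": 0, "dz": 0, "wx": 0, "wy": 0, "wz": 0, "grip": 0},
])

```text
time_s: 3.6
position: [0.5307, 0.3434, 0.1001]
tcp_rot: [[0.961, -0.0, 0.278], [-0.278, -0.0, 0.961], [-0.0, -1.0, -0.0]]
force: [0.6, 0.1, 0.6]
opening: 0.009
```

Call:
drive_tool([
  {"dx": 0, "dy": 0.03, "dz": 0, "wx": 0, "wy": 0, "wz": 0, "grip": 0},
  {"dx": 0, "dy": 0, "dz": 0, "wx": 0, "wy": 0, "wz": 0, "grip": 0},
])

```text
time_s: 3.85
position: [0.5307, 0.3434, 0.0989]
tcp_rot: [[0.961, -0.0, 0.278], [-0.278, -0.0, 0.961], [-0.0, -1.0, -0.0]]
force: [-0.2, 0.4, -0.1]
opening: 0.007
```

Call:
drive_tool([
  {"dx": 0, "dy": 0.025, "dz": 0, "wx": 0, "wy": 0, "wz": 0, "grip": 0},
  {"dx": 0, "dy": 0, "dz": 0, "wx": 0, "wy": 0, "wz": 0, "grip": 0},
])

```text
time_s: 4.1
position: [0.5308, 0.3434, 0.0979]
tcp_rot: [[0.961, -0.0, 0.278], [-0.278, -0.0, 0.961], [-0.0, -1.0, -0.0]]
force: [1.1, 0.2, -0.1]
opening: 0.003
```

Call:
drive_tool([
  {"dx": 0, "dy": 0.025, "dz": 0, "wx": 0, "wy": 0, "wz": 0, "grip": 0},
  {"dx": 0, "dy": 0, "dz": 0, "wx": 0, "wy": 0, "wz": 0, "grip": 0},
])

```text
time_s: 4.35
position: [0.5307, 0.3434, 0.0969]
tcp_rot: [[0.961, -0.0, 0.278], [-0.278, -0.0, 0.961], [-0.0, -1.0, -0.0]]
force: [-0.7, 0.2, -0.4]
opening: 0.005
```

Call:
drive_tool([
  {"dx": 0, "dy": 0.02, "dz": 0, "wx": 0, "wy": 0, "wz": 0, "grip": 0},
  {"dx": 0, "dy": 0, "dz": 0, "wx": 0, "wy": 0, "wz": 0, "grip": 0},
])

```text
time_s: 4.6
position: [0.5308, 0.3435, 0.0962]
tcp_rot: [[0.961, -0.0, 0.278], [-0.278, -0.0, 0.961], [-0.0, -1.0, -0.0]]
force: [-0.5, 0.3, 0.5]
opening: 0.007
```

Run:
```python
from h import *
print(bot.read_state()['force'],bot.read_state()['position'])
p,d,K,T=cap("scene"); q,e,K2,T2=cap("top")
u=proj([.53,.34,.08],K,T).astype(int); w=proj([.53,.34,.08],K2,T2).astype(int); print(u,w)
a=cv2.resize(p[u[1]-50:u[1]+50,u[0]-50:u[0]+50],(400,400),interpolation=2)
b=cv2.resize(q[w[1]-50:w[1]+50,w[0]-50:w[0]+50],(400,400),interpolation=2)
save("c3.png",np.hstack([a,b]))
```

```text
[-0.46608388  0.32221706  0.48955926] [0.53078208 0.3434546  0.09618134]
[320 291] [238 193]
```

View pics/c3.png

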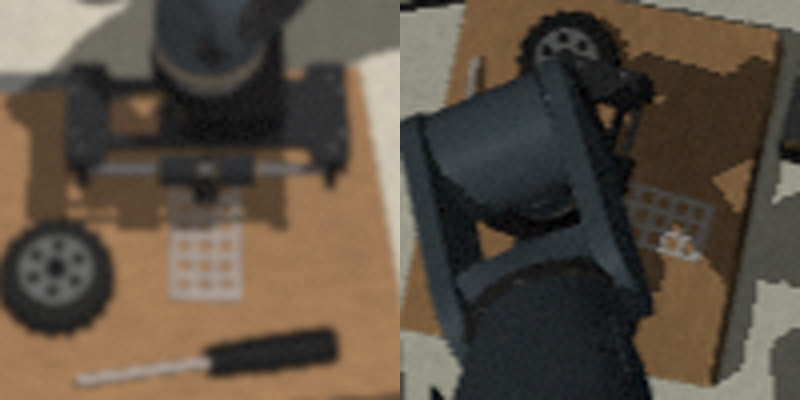

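The crop shows the closed fingertips in the middle of the strip, close to its surface and laterally centred. I'll keep lowering in fine steps.

Call:
drive_tool([
  {"dx": 0, "dy": 0.02, "dz": 0, "wx": 0, "wy": 0, "wz": 0, "grip": 0},
  {"dx": 0, "dy": 0, "dz": 0, "wx": 0, "wy": 0, "wz": 0, "grip": 0},
])

```text
time_s: 4.95
position: [0.5308, 0.3434, 0.0954]
tcp_rot: [[0.961, -0.0, 0.278], [-0.278, -0.0, 0.961], [-0.0, -1.0, -0.0]]
force: [0.2, -0.2, -0.0]
opening: 0.008
```

Call:
drive_tool([
  {"dx": 0, "dy": 0.02, "dz": 0, "wx": 0, "wy": 0, "wz": 0, "grip": 0},
  {"dx": 0, "dy": 0, "dz": 0, "wx": 0, "wy": 0, "wz": 0, "grip": 0},
])

```text
time_s: 5.2
position: [0.5308, 0.3434, 0.0946]
tcp_rot: [[0.961, -0.0, 0.278], [-0.278, -0.0, 0.961], [-0.0, -1.0, -0.0]]
force: [0.2, 0.0, -0.9]
opening: 0.008
```

Call:
drive_tool([
  {"dx": 0, "dy": 0.015, "dz": 0, "wx": 0, "wy": 0, "wz": 0, "grip": 0},
  {"dx": 0, "dy": 0, "dz": 0, "wx": 0, "wy": 0, "wz": 0, "grip": 0},
])

```text
time_s: 5.45
position: [0.5308, 0.3435, 0.094]
tcp_rot: [[0.961, -0.0, 0.278], [-0.278, -0.0, 0.961], [-0.0, -1.0, -0.0]]
force: [-0.1, -0.9, 0.0]
opening: 0.002
```

Call:
drive_tool([
  {"dx": 0, "dy": 0.02, "dz": 0, "wx": 0, "wy": 0, "wz": 0, "grip": 0},
  {"dx": 0, "dy": 0, "dz": 0, "wx": 0, "wy": 0, "wz": 0, "grip": 0},
])

```text
time_s: 5.7
position: [0.5308, 0.3434, 0.0932]
tcp_rot: [[0.961, -0.0, 0.278], [-0.278, -0.0, 0.961], [-0.0, -1.0, -0.0]]
force: [-0.7, 0.8, 0.5]
opening: 0.006
```

Call:
drive_tool([
  {"dx": 0, "dy": 0.02, "dz": 0, "wx": 0, "wy": 0, "wz": 0, "grip": 0},
  {"dx": 0, "dy": 0, "dz": 0, "wx": 0, "wy": 0, "wz": 0, "grip": 0},
])

```text
time_s: 5.95
position: [0.5307, 0.3434, 0.0923]
tcp_rot: [[0.961, -0.0, 0.278], [-0.278, -0.0, 0.961], [-0.0, -1.0, -0.0]]
force: [0.7, 0.2, 0.8]
opening: 0.004
```

Call:
drive_tool([
  {"dx": 0, "dy": 0.02, "dz": 0, "wx": 0, "wy": 0, "wz": 0, "grip": 0},
  {"dx": 0, "dy": 0, "dz": 0, "wx": 0, "wy": 0, "wz": 0, "grip": 0},
])

```text
time_s: 6.2
position: [0.5308, 0.3434, 0.0916]
tcp_rot: [[0.961, -0.0, 0.278], [-0.278, -0.0, 0.961], [-0.0, -1.0, -0.0]]
force: [1.5, -0.8, 0.0]
opening: 0.005
```

Call:
drive_tool([
  {"dx": 0, "dy": 0.02, "dz": 0, "wx": 0, "wy": 0, "wz": 0, "grip": 0},
  {"dx": 0, "dy": 0, "dz": 0, "wx": 0, "wy": 0, "wz": 0, "grip": 0},
])

```text
time_s: 6.45
position: [0.5308, 0.3435, 0.0908]
tcp_rot: [[0.961, -0.0, 0.278], [-0.278, -0.0, 0.961], [-0.0, -1.0, -0.0]]
force: [-1.3, -0.9, -0.2]
opening: 0.006
```

Call:
drive_tool([
  {"dx": 0, "dy": 0.02, "dz": 0, "wx": 0, "wy": 0, "wz": 0, "grip": 0},
  {"dx": 0, "dy": 0, "dz": 0, "wx": 0, "wy": 0, "wz": 0, "grip": 0},
])

```text
time_s: 6.7
position: [0.5308, 0.3434, 0.09]
tcp_rot: [[0.961, -0.0, 0.278], [-0.278, -0.0, 0.961], [-0.0, -1.0, -0.0]]
force: [1.4, 0.6, -0.4]
opening: 0.004
```

Call:
drive_tool([
  {"dx": 0, "dy": 0.02, "dz": 0, "wx": 0, "wy": 0, "wz": 0, "grip": 0},
  {"dx": 0, "dy": 0, "dz": 0, "wx": 0, "wy": 0, "wz": 0, "grip": 0},
])

```text
time_s: 6.95
position: [0.5308, 0.3434, 0.0892]
tcp_rot: [[0.961, -0.0, 0.278], [-0.278, -0.0, 0.961], [-0.0, -1.0, -0.0]]
force: [0.3, 0.8, 0.4]
opening: 0.006
```

Call:
drive_tool([
  {"dx": 0, "dy": 0.02, "dz": 0, "wx": 0, "wy": 0, "wz": 0, "grip": 0},
  {"dx": 0, "dy": 0, "dz": 0, "wx": 0, "wy": 0, "wz": 0, "grip": 0},
])

```text
time_s: 7.2
position: [0.5308, 0.3434, 0.0884]
tcp_rot: [[0.961, -0.0, 0.278], [-0.278, -0.0, 0.961], [-0.0, -1.0, -0.0]]
force: [-0.1, -0.8, 0.4]
opening: 0.005
```

Call:
drive_tool([
  {"dx": 0, "dy": 0.02, "dz": 0, "wx": 0, "wy": 0, "wz": 0, "grip": 0},
  {"dx": 0, "dy": 0, "dz": 0, "wx": 0, "wy": 0, "wz": 0, "grip": 0},
])

```text
time_s: 7.45
position: [0.5308, 0.3434, 0.0876]
tcp_rot: [[0.961, -0.0, 0.278], [-0.278, -0.0, 0.961], [-0.0, -1.0, -0.0]]
force: [-0.1, 0.7, -0.6]
opening: 0.008
```

Run:
```python
from h import *
print(bot.read_state()['force'].round(2),bot.read_state()['position'].round(4))
p,d,K,T=cap("scene"); C=cloud(d,K,T)
c=proj([.5308,.3434,.078],K,T); print(c)
u=int(c[0])
for v in range(int(c[1])-14,int(c[1])+12): print(v,[ (p[v,x].tolist(),C[v,x].round(3).tolist()) for x in (u,)])
```

```text
[-0.12  0.66 -0.6 ] [0.5308 0.3434 0.0876]
[320.59032956 293.02821784]
279 [([53, 45, 37], [0.541, 0.367, 0.204])]
280 [([61, 51, 33], [0.541, 0.366, 0.196])]
281 [([63, 53, 43], [0.533, 0.343, 0.148])]
282 [([58, 53, 47], [0.534, 0.345, 0.147])]
283 [([68, 66, 62], [0.535, 0.35, 0.15])]
284 [([82, 80, 76], [0.542, 0.372, 0.186])]
285 [([80, 79, 72], [0.543, 0.375, 0.185])]
286 [([67, 63, 56], [0.543, 0.374, 0.178])]
287 [([44, 41, 35], [0.536, 0.353, 0.133])]
288 [([33, 30, 30], [0.536, 0.352, 0.124])]
289 [([28, 26, 25], [0.536, 0.352, 0.12])]
290 [([26, 25, 28], [0.536, 0.353, 0.116])]
291 [([34, 31, 28], [0.536, 0.353, 0.11])]
292 [([43, 40, 33], [0.535, 0.352, 0.102])]
293 [([69, 61, 55], [0.536, 0.354, 0.099])]
294 [([86, 77, 70], [0.533, 0.345, 0.076])]
295 [([89, 80, 73], [0.534, 0.349, 0.077])]
296 [([91, 80, 69], [0.535, 0.351, 0.076])]
297 [([90, 73, 62], [0.535, 0.353, 0.073])]
298 [([104, 91, 80], [0.537, 0.359, 0.08])]
299 [([133, 121, 112], [0.537, 0.36, 0.075])]
300 [([152, 138, 127], [0.539, 0.364, 0.078])]
301 [([154, 132, 113], [0.54, 0.367, 0.078])]
302 [([157, 126, 102], [0.54, 0.369, 0.075])]
303 [([162, 136, 113], [0.541, 0.372, 0.074])]
304 [([164, 145, 131], [0.543, 0.378, 0.081])]
```

Call:
drive_tool([
  {"dx": 0, "dy": 0.025, "dz": 0, "wx": 0, "wy": 0, "wz": 0, "grip": 0},
  {"dx": 0, "dy": 0.0, "dz": 0, "wx": 0, "wy": 0, "wz": 0, "grip": 0},
])

```text
time_s: 7.75
position: [0.5308, 0.3434, 0.0866]
tcp_rot: [[0.961, -0.0, 0.278], [-0.278, -0.0, 0.961], [-0.0, -1.0, -0.0]]
force: [-0.5, 0.6, -0.3]
opening: 0.008
```

Call:
drive_tool([
  {"dx": 0, "dy": 0.025, "dz": 0, "wx": 0, "wy": 0, "wz": 0, "grip": 0},
  {"dx": 0, "dy": 0.0, "dz": 0, "wx": 0, "wy": 0, "wz": 0, "grip": 0},
])

```text
time_s: 8.0
position: [0.5307, 0.3434, 0.0855]
tcp_rot: [[0.961, -0.0, 0.278], [-0.278, -0.0, 0.961], [-0.0, -1.0, -0.0]]
force: [-0.7, -0.1, -0.5]
opening: 0.003
```

Call:
drive_tool([
  {"dx": 0, "dy": 0.025, "dz": 0, "wx": 0, "wy": 0, "wz": 0, "grip": 0},
  {"dx": 0, "dy": 0.0, "dz": 0, "wx": 0, "wy": 0, "wz": 0, "grip": 0},
])

```text
time_s: 8.25
position: [0.5307, 0.3434, 0.0845]
tcp_rot: [[0.961, -0.0, 0.278], [-0.278, -0.0, 0.961], [-0.0, -1.0, -0.0]]
force: [-0.3, 0.1, 0.7]
opening: 0.009
```

Run:
```python
from h import *
s=bot.read_state(); print(s['force'].round(2),s['position'].round(4),s['moment'].round(3))
p,d,K,T=cap("scene")
u=proj([.53,.34,.09],K,T).astype(int)
a=cv2.resize(p[u[1]-30:u[1]+30,u[0]-30:u[0]+30],(600,600),interpolation=2)
save("c4.png",a); print(u)
```

```text
[-0.25  0.1   0.67] [0.5307 0.3434 0.0845] [-0.058  0.03   0.024]
[320 289]
```

View pics/c4.png

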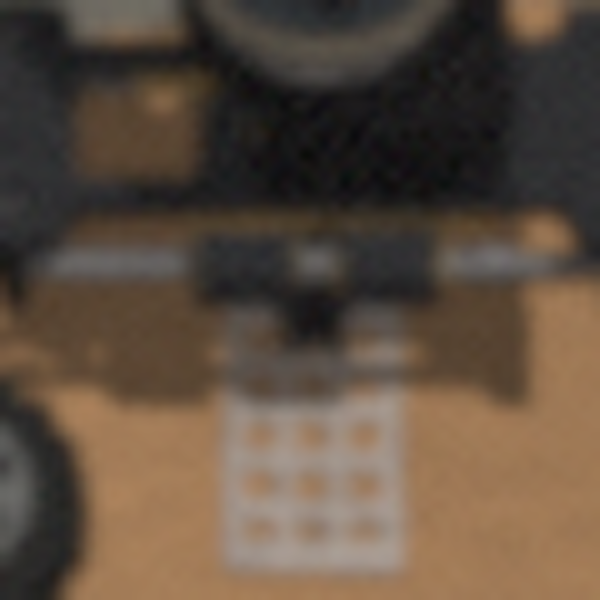

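The crop shows the two short fingertips at (315,345) still a little above the strip. By ray geometry the gap is about 5–10 mm, so the tips reach less far ahead of the TCP than stated. I'll continue down until I feel contact.

Call:
drive_tool([
  {"dx": 0, "dy": 0.03, "dz": 0, "wx": 0, "wy": 0, "wz": 0, "grip": 0},
  {"dx": 0, "dy": 0.0, "dz": 0, "wx": 0, "wy": 0, "wz": 0, "grip": 0},
])

```text
time_s: 8.55
position: [0.5307, 0.3434, 0.0833]
tcp_rot: [[0.961, -0.0, 0.278], [-0.278, -0.0, 0.961], [-0.0, -1.0, -0.0]]
force: [-1.0, -0.1, -0.2]
opening: 0.008
```

Call:
drive_tool([
  {"dx": 0, "dy": 0.03, "dz": 0, "wx": 0, "wy": 0, "wz": 0, "grip": 0},
  {"dx": 0, "dy": 0.0, "dz": 0, "wx": 0, "wy": 0, "wz": 0, "grip": 0},
])

```text
time_s: 8.8
position: [0.5307, 0.3434, 0.0821]
tcp_rot: [[0.961, -0.0, 0.278], [-0.278, -0.0, 0.961], [-0.0, -1.0, -0.0]]
force: [0.5, -0.1, 0.0]
opening: 0.005
```

Call:
drive_tool([
  {"dx": 0, "dy": 0.03, "dz": 0, "wx": 0, "wy": 0, "wz": 0, "grip": 0},
  {"dx": 0, "dy": 0.0, "dz": 0, "wx": 0, "wy": 0, "wz": 0, "grip": 0},
])

```text
time_s: 9.05
position: [0.5308, 0.3434, 0.0809]
tcp_rot: [[0.961, -0.0, 0.278], [-0.278, -0.0, 0.961], [-0.0, -1.0, -0.0]]
force: [-0.4, -0.3, 0.7]
opening: 0.002
```

Call:
drive_tool([
  {"dx": 0, "dy": 0.025, "dz": 0, "wx": 0, "wy": 0, "wz": 0, "grip": 0},
  {"dx": 0, "dy": 0.0, "dz": 0, "wx": 0, "wy": 0, "wz": 0, "grip": 0},
])

```text
time_s: 9.3
position: [0.5308, 0.3434, 0.08]
tcp_rot: [[0.961, -0.0, 0.278], [-0.278, -0.0, 0.961], [-0.0, -1.0, -0.0]]
force: [0.4, 1.1, -0.4]
opening: 0.006
```

Call:
drive_tool([
  {"dx": 0, "dy": 0.025, "dz": 0, "wx": 0, "wy": 0, "wz": 0, "grip": 0},
  {"dx": 0, "dy": 0.0, "dz": 0, "wx": 0, "wy": 0, "wz": 0, "grip": 0},
])

```text
time_s: 9.55
position: [0.5308, 0.3434, 0.079]
tcp_rot: [[0.961, -0.0, 0.278], [-0.278, -0.0, 0.961], [-0.0, -1.0, -0.0]]
force: [0.1, 0.4, 0.9]
opening: 0.004
```

Call:
drive_tool([
  {"dx": 0, "dy": 0.025, "dz": 0, "wx": 0, "wy": 0, "wz": 0, "grip": 0},
  {"dx": 0, "dy": 0.0, "dz": 0, "wx": 0, "wy": 0, "wz": 0, "grip": 0},
])

```text
time_s: 9.8
position: [0.5307, 0.3434, 0.0779]
tcp_rot: [[0.961, -0.0, 0.278], [-0.278, -0.0, 0.961], [-0.0, -1.0, -0.0]]
force: [0.4, -0.2, 1.3]
opening: 0.005
```

Run:
```python
from h import *
p,d,K,T=cap("scene"); C=cloud(d,K,T)
for yy in(.3434,.353):
  for z in(.1,.09,.078,.065,.056): print(yy,z,proj([.5308+(yy-.3434)*.29,yy,z],K,T).round(1))
for v in range(288,300): print(v,p[v,319:322].mean(1).round().tolist(),C[v,320].round(3))
```

```text
0.3434 0.1 [320.7 289.3]
0.3434 0.09 [320.6 291. ]
0.3434 0.078 [320.6 293. ]
0.3434 0.065 [320.5 295.2]
0.3434 0.056 [320.5 296.6]
0.353 0.1 [320.7 292.5]
0.353 0.09 [320.7 294.1]
0.353 0.078 [320.6 296.1]
0.353 0.065 [320.6 298.3]
0.353 0.056 [320.5 299.7]
288 [44.0, 53.0, 48.0] [0.536 0.354 0.129]
289 [38.0, 33.0, 33.0] [0.537 0.355 0.125]
290 [27.0, 26.0, 30.0] [0.535 0.352 0.113]
291 [33.0, 23.0, 27.0] [0.536 0.354 0.111]
292 [27.0, 25.0, 23.0] [0.535 0.351 0.101]
293 [33.0, 29.0, 28.0] [0.536 0.353 0.098]
294 [42.0, 44.0, 47.0] [0.536 0.354 0.093]
295 [62.0, 63.0, 68.0] [0.534 0.349 0.078]
296 [73.0, 73.0, 74.0] [0.535 0.351 0.076]
297 [78.0, 74.0, 71.0] [0.536 0.355 0.077]
298 [87.0, 82.0, 80.0] [0.536 0.356 0.073]
299 [117.0, 111.0, 111.0] [0.538 0.361 0.077]
```

Call:
drive_tool([
  {"dx": 0, "dy": 0.04, "dz": 0, "wx": 0, "wy": 0, "wz": 0, "grip": 0},
  {"dx": 0, "dy": 0.0, "dz": 0, "wx": 0, "wy": 0, "wz": 0, "grip": 0},
])

```text
time_s: 10.1
position: [0.5307, 0.3434, 0.0763]
tcp_rot: [[0.961, -0.0, 0.278], [-0.278, -0.0, 0.961], [-0.0, -1.0, -0.0]]
force: [-0.1, 1.3, -0.3]
opening: 0.008
```

Call:
drive_tool([
  {"dx": 0, "dy": 0.03, "dz": 0, "wx": 0, "wy": 0, "wz": 0, "grip": 0},
  {"dx": 0, "dy": 0.0, "dz": 0, "wx": 0, "wy": 0, "wz": 0, "grip": 0},
])

```text
time_s: 10.35
position: [0.5307, 0.3434, 0.0751]
tcp_rot: [[0.961, -0.0, 0.278], [-0.278, -0.0, 0.961], [-0.0, -1.0, -0.0]]
force: [0.4, 0.5, -0.2]
opening: 0.004
```

Call:
drive_tool([
  {"dx": 0, "dy": 0.025, "dz": 0, "wx": 0, "wy": 0, "wz": 0, "grip": 0},
  {"dx": 0, "dy": 0.0, "dz": 0, "wx": 0, "wy": 0, "wz": 0, "grip": 0},
])

```text
time_s: 10.6
position: [0.5307, 0.3434, 0.0742]
tcp_rot: [[0.961, -0.0, 0.278], [-0.278, -0.0, 0.961], [-0.0, -1.0, -0.0]]
force: [-0.4, -0.3, -0.1]
opening: 0.003
```

Call:
drive_tool([
  {"dx": 0, "dy": 0.025, "dz": 0, "wx": 0, "wy": 0, "wz": 0, "grip": 0},
  {"dx": 0, "dy": 0.0, "dz": 0, "wx": 0, "wy": 0, "wz": 0, "grip": 0},
])

```text
time_s: 10.85
position: [0.5308, 0.3435, 0.0732]
tcp_rot: [[0.961, -0.0, 0.278], [-0.278, -0.0, 0.961], [-0.0, -1.0, -0.0]]
force: [0.7, -0.1, -0.6]
opening: 0.003
```

Call:
drive_tool([
  {"dx": 0, "dy": 0.025, "dz": 0, "wx": 0, "wy": 0, "wz": 0, "grip": 0},
  {"dx": 0, "dy": 0.0, "dz": 0, "wx": 0, "wy": 0, "wz": 0, "grip": 0},
])

```text
time_s: 11.1
position: [0.5307, 0.3434, 0.0722]
tcp_rot: [[0.961, -0.0, 0.278], [-0.278, -0.0, 0.961], [-0.0, -1.0, -0.0]]
force: [-0.5, -0.4, -0.1]
opening: 0.005
```

Call:
drive_tool([
  {"dx": 0, "dy": 0.025, "dz": 0, "wx": 0, "wy": 0, "wz": 0, "grip": 0},
  {"dx": 0, "dy": 0.0, "dz": 0, "wx": 0, "wy": 0, "wz": 0, "grip": 0},
])

```text
time_s: 11.35
position: [0.5308, 0.3434, 0.0712]
tcp_rot: [[0.961, -0.0, 0.278], [-0.278, -0.0, 0.961], [-0.0, -1.0, -0.0]]
force: [0.0, 0.6, -0.1]
opening: 0.0
```

Call:
drive_tool([
  {"dx": 0, "dy": 0.025, "dz": 0, "wx": 0, "wy": 0, "wz": 0, "grip": 0},
  {"dx": 0, "dy": 0.0, "dz": 0, "wx": 0, "wy": 0, "wz": 0, "grip": 0},
])

```text
time_s: 11.6
position: [0.5308, 0.3434, 0.0702]
tcp_rot: [[0.961, -0.0, 0.278], [-0.278, -0.0, 0.961], [-0.0, -1.0, -0.0]]
force: [-0.2, -0.0, -0.6]
opening: 0.007
```

Call:
drive_tool([
  {"dx": 0, "dy": 0.02, "dz": 0, "wx": 0, "wy": 0, "wz": 0, "grip": 0},
  {"dx": 0, "dy": 0.0, "dz": 0, "wx": 0, "wy": 0, "wz": 0, "grip": 0},
])

```text
time_s: 11.85
position: [0.5308, 0.3434, 0.0694]
tcp_rot: [[0.961, -0.0, 0.278], [-0.278, -0.0, 0.961], [-0.0, -1.0, -0.0]]
force: [0.5, 0.0, -0.7]
opening: 0.007
```

Run:
```python
from h import *
p,d,K,T=cap("scene"); C=cloud(d,K,T)
for v in range(290,300): print(v,p[v,319:322].mean(1).round().tolist(),C[v,320].round(3))
s=bot.read_state(); print(s['joint_positions'].round(2),s['tau'].round(1))
a=cv2.resize(p[270:315,295:345],(600,540),interpolation=2); save("c5.png",a)
```

```text
290 [48.0, 49.0, 43.0] [0.536 0.354 0.118]
291 [39.0, 34.0, 32.0] [0.536 0.352 0.109]
292 [30.0, 28.0, 24.0] [0.536 0.353 0.104]
293 [30.0, 24.0, 28.0] [0.536 0.353 0.098]
294 [26.0, 28.0, 21.0] [0.536 0.355 0.096]
295 [37.0, 36.0, 40.0] [0.536 0.354 0.088]
296 [55.0, 54.0, 53.0] [0.536 0.354 0.081]
297 [72.0, 67.0, 67.0] [0.535 0.353 0.073]
298 [79.0, 78.0, 72.0] [0.536 0.355 0.072]
299 [90.0, 84.0, 83.0] [0.537 0.358 0.072]
[22.79 40.98 87.29 -0.   51.74 38.93] [ -0.  -47.4 -13.2   0.1  -0.   -0. ]
```

View pics/c5.png

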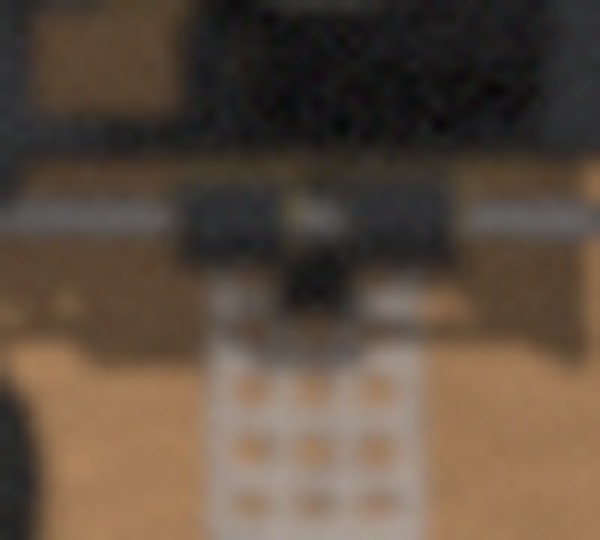

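The fingertip bottom at (315,310) projects to about z = 0.080, so contact should be 1–3 mm away.

Call:
drive_tool([
  {"dx": 0, "dy": 0.025, "dz": 0, "wx": 0, "wy": 0, "wz": 0, "grip": 0},
  {"dx": 0, "dy": 0.0, "dz": 0, "wx": 0, "wy": 0, "wz": 0, "grip": 0},
])

```text
time_s: 12.15
position: [0.5308, 0.3434, 0.0684]
tcp_rot: [[0.961, -0.0, 0.278], [-0.278, -0.0, 0.961], [-0.0, -1.0, -0.0]]
force: [0.7, 0.7, 0.0]
opening: 0.006
```

Call:
drive_tool([
  {"dx": 0, "dy": 0.025, "dz": 0, "wx": 0, "wy": 0, "wz": 0, "grip": 0},
  {"dx": 0, "dy": 0.0, "dz": 0, "wx": 0, "wy": 0, "wz": 0, "grip": 0},
])

```text
time_s: 12.4
position: [0.5308, 0.3435, 0.0674]
tcp_rot: [[0.961, -0.0, 0.278], [-0.278, 0.0, 0.961], [-0.0, -1.0, 0.0]]
force: [-0.4, 0.1, 0.4]
opening: 0.006
```

Call:
drive_tool([
  {"dx": 0, "dy": 0.02, "dz": 0, "wx": 0, "wy": 0, "wz": 0, "grip": 0},
  {"dx": 0, "dy": 0.0, "dz": 0, "wx": 0, "wy": 0, "wz": 0, "grip": 0},
])

```text
time_s: 12.65
position: [0.5309, 0.3435, 0.0673]
tcp_rot: [[0.961, 0.0, 0.278], [-0.278, 0.0, 0.961], [0.0, -1.0, 0.0]]
force: [-1.4, -1.2, 4.7]
opening: 0.005
```

Contact at TCP z = 0.0674, with 4.7 N measured. So the tips are at TCP z + 10.7 mm. I'll draw the strip now.

Call:
drive_tool([
  {"dx": 0, "dy": 0.005, "dz": -0.04, "wx": 0, "wy": 0, "wz": 0, "grip": 0},
  {"dx": 0, "dy": 0, "dz": -0.08, "wx": 0, "wy": 0, "wz": 0, "grip": 0},
  {"dx": 0, "dy": 0, "dz": -0.12, "wx": 0, "wy": 0, "wz": 0, "grip": 0},
  {"dx": 0, "dy": 0, "dz": -0.12, "wx": 0, "wy": 0, "wz": 0, "grip": 0},
  {"dx": 0, "dy": 0, "dz": -0.12, "wx": 0, "wy": 0, "wz": 0, "grip": 0},
  {"dx": 0, "dy": 0, "dz": -0.08, "wx": 0, "wy": 0, "wz": 0, "grip": 0},
  {"dx": 0, "dy": 0, "dz": -0.04, "wx": 0, "wy": 0, "wz": 0, "grip": 0},
  {"dx": 0, "dy": 0, "dz": 0, "wx": 0, "wy": 0, "wz": 0, "grip": 0},
])

```text
time_s: 13.65
position: [0.5254, 0.3207, 0.0673]
tcp_rot: [[0.96, 0.003, 0.278], [-0.278, 0.001, 0.961], [0.002, -1.0, 0.002]]
force: [0.4, 1.9, 6.4]
opening: 0.005
```

```bash
cat > strip.py <<'E'
from h import *
import sys
z=float(sys.argv[1]); 
p,d,K,T=cap("scene"); h=cv2.cvtColor(p,cv2.COLOR_RGB2HSV)
u0,v0,u1,v1=map(int,sys.argv[2:6]); thr=int(sys.argv[6]) if len(sys.argv)>6 else 70
m=np.zeros((400,640),np.uint8); m[v0:v1,u0:u1]=((h[...,1]<thr)&(h[...,2]>120))[v0:v1,u0:u1]
m=cv2.morphologyEx(m,cv2.MORPH_CLOSE,np.ones((3,3)))
for c in cv2.findContours(m,0,2)[0]:
    if cv2.contourArea(c)<40: continue
    P=np.array([ray(x,z,K,T)[:2] for x in c[:,0].astype(float)],np.float32); r=cv2.minAreaRect(P)
    print('strip',np.round(r[0],4),np.round(r[1],3),round(r[2],1),cv2.boxPoints(r).round(3).tolist())
cv2.imwrite('pics/last.png',cv2.resize(cv2.cvtColor(p[v0-25:v1+25,u0-25:u1+25],cv2.COLOR_RGB2BGR),None,fx=5,fy=5,interpolation=2))
E
python3 strip.py .078 305 240 340 325
```

```text
strip [0.5347 0.3567] [0.067 0.05 ] 74.0 [[0.5009999871253967, 0.3310000002384186], [0.5490000247955322, 0.3179999887943268], [0.5680000185966492, 0.38199999928474426], [0.5199999809265137, 0.3959999978542328]]
```

The far end moved by (-6, -22) mm, the same as the finger, so the strip is following at an unchanged angle. I'll draw the remaining 62 mm.

Call:
drive_tool([
  {"dx": 0, "dy": 0, "dz": -0.06, "wx": 0, "wy": 0, "wz": 0, "grip": 0},
  {"dx": 0, "dy": 0, "dz": -0.12, "wx": 0, "wy": 0, "wz": 0, "grip": 0},
  {"dx": 0, "dy": 0, "dz": -0.13, "wx": 0, "wy": 0, "wz": 0, "grip": 0},
  {"dx": 0, "dy": 0, "dz": -0.13, "wx": 0, "wy": 0, "wz": 0, "grip": 0},
  {"dx": 0, "dy": 0, "dz": -0.13, "wx": 0, "wy": 0, "wz": 0, "grip": 0},
  {"dx": 0, "dy": 0, "dz": -0.12, "wx": 0, "wy": 0, "wz": 0, "grip": 0},
  {"dx": 0, "dy": 0, "dz": -0.06, "wx": 0, "wy": 0, "wz": 0, "grip": 0},
  {"dx": 0, "dy": 0, "dz": 0, "wx": 0, "wy": 0, "wz": 0, "grip": 0},
])

```text
time_s: 14.7
position: [0.517, 0.2917, 0.0673]
tcp_rot: [[0.961, 0.003, 0.278], [-0.278, 0.001, 0.961], [0.002, -1.0, 0.002]]
force: [-0.7, 0.7, 7.1]
opening: 0.003
```

Call:
drive_tool([
  {"dx": 0, "dy": 0, "dz": -0.08, "wx": 0, "wy": 0, "wz": 0, "grip": 0},
  {"dx": 0, "dy": 0, "dz": -0.14, "wx": 0, "wy": 0, "wz": 0, "grip": 0},
  {"dx": 0, "dy": 0, "dz": -0.14, "wx": 0, "wy": 0, "wz": 0, "grip": 0},
  {"dx": 0, "dy": 0, "dz": -0.14, "wx": 0, "wy": 0, "wz": 0, "grip": 0},
  {"dx": 0, "dy": 0, "dz": -0.14, "wx": 0, "wy": 0, "wz": 0, "grip": 0},
  {"dx": 0, "dy": 0, "dz": -0.1, "wx": 0, "wy": 0, "wz": 0, "grip": 0},
  {"dx": 0, "dy": 0, "dz": -0.06, "wx": 0, "wy": 0, "wz": 0, "grip": 0},
  {"dx": 0, "dy": 0, "dz": 0, "wx": 0, "wy": 0, "wz": 0, "grip": 0},
])

```text
time_s: 15.7
position: [0.5082, 0.261, 0.0673]
tcp_rot: [[0.961, 0.003, 0.278], [-0.278, 0.001, 0.961], [0.003, -1.0, 0.002]]
force: [-0.9, 0.7, 5.8]
opening: 0.008
```

```bash
python3 strip.py .078 305 240 340 325
```

```text
strip [0.5188 0.2981] [0.061 0.048] 74.0 [[0.4869999885559082, 0.2750000059604645], [0.5339999794960022, 0.2619999945163727], [0.550000011920929, 0.32100000977516174], [0.5040000081062317, 0.33399999141693115]]
```

The strip now overhangs about 57 mm. Its centre is at (0.505, 0.2506) and its yaw is 74°. Now I lift off, open the gripper and move over the overhang.

Call:
drive_tool([
  {"dx": 0, "dy": -0.6, "dz": 0, "wx": 0, "wy": 0, "wz": 0, "grip": 0},
  {"dx": 0, "dy": -0.4, "dz": 0, "wx": 0, "wy": 0, "wz": 0, "grip": 87},
  {"dx": 0, "dy": 0, "dz": -0.4, "wx": 0, "wy": 0, "wz": 0, "grip": 87},
  {"dx": 0, "dy": 0, "dz": -0.5, "wx": 0, "wy": 0, "wz": 0, "grip": 87},
  {"dx": 0, "dy": 0, "dz": -0.4, "wx": 0, "wy": 0, "wz": 0, "grip": 87},
  {"dx": 0, "dy": 0, "dz": -0.17, "wx": 0, "wy": 0, "wz": 0, "grip": 87},
  {"dx": 0, "dy": 0, "dz": 0, "wx": 0, "wy": 0, "wz": 0, "grip": 87},
  {"dx": 0, "dy": 0, "dz": 0, "wx": 0, "wy": 0, "wz": 0, "grip": 87},
])

```text
time_s: 16.75
position: [0.4909, 0.2045, 0.1064]
tcp_rot: [[0.961, 0.001, 0.278], [-0.278, 0.0, 0.961], [0.0, -1.0, 0.0]]
force: [0.7, 0.4, -0.5]
opening: 0.718
```

```bash
python3 strip.py .078 300 220 345 315; python3 go.py .4918 .2045 .0623 -16
```

```text
strip [0.4761 0.2577] [0.159 0.144] 6.4 [[0.3889999985694885, 0.32100000977516174], [0.4050000011920929, 0.1770000010728836], [0.5630000233650208, 0.19499999284744263], [0.546999990940094, 0.33799999952316284]]
strip [0.4686 0.1726] [0.019 0.038] 74.0 [[0.4480000138282776, 0.16899999976158142], [0.48399999737739563, 0.15800000727176666], [0.49000000953674316, 0.1770000010728836], [0.453000009059906, 0.18700000643730164]]
t 16.8 pos [0.4909 0.2047 0.1064] x [ 0.961 -0.278  0.   ] y [ 0.  0. -1.] F [-0.5 -0.3 -0.8] op 0.767 q [ 11.  32. 101.   0.  47.  27.]
shift [0.023 1.104 0.002] turn [-0.0002 -0.0014  0.0003]
```

View pics/last.png

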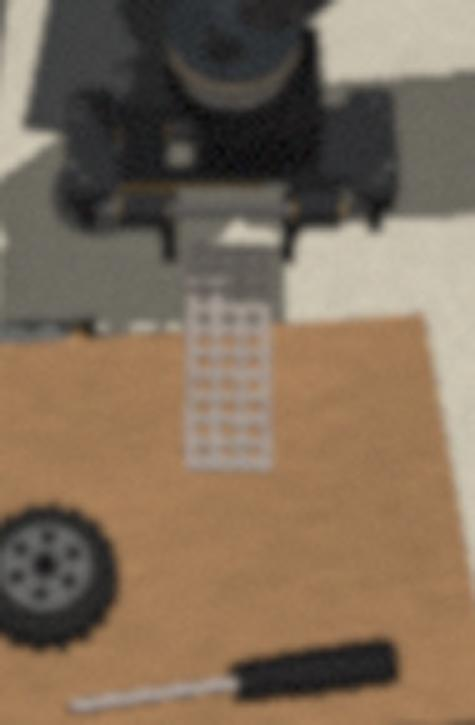

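The strip sticks out past the box edge (picture row ~325). The open fingers at (168,240) and (288,240) straddle it evenly. I descend and pinch.

Call:
drive_tool([
  {"dx": 0.02, "dy": 0.4, "dz": 0, "wx": 0, "wy": 0, "wz": 0, "grip": 87},
  {"dx": 0, "dy": 0.4, "dz": 0, "wx": 0, "wy": 0, "wz": 0, "grip": 87},
  {"dx": 0, "dy": 0.2, "dz": 0, "wx": 0, "wy": 0, "wz": 0, "grip": 87},
  {"dx": 0, "dy": 0.1, "dz": 0, "wx": 0, "wy": 0, "wz": 0, "grip": 87},
  {"dx": 0, "dy": 0, "dz": 0, "wx": 0, "wy": 0, "wz": 0, "grip": 87},
])

```text
time_s: 17.42
position: [0.4912, 0.2041, 0.062]
tcp_rot: [[0.961, -0.001, 0.278], [-0.278, -0.0, 0.961], [-0.001, -1.0, -0.0]]
force: [-0.1, 0.9, 0.1]
opening: 0.998
```

Call:
drive_tool([
  {"dx": 0, "dy": 0, "dz": 0, "wx": 0, "wy": 0, "wz": 0, "grip": 60},
  {"dx": 0, "dy": 0, "dz": 0, "wx": 0, "wy": 0, "wz": 0, "grip": 55},
  {"dx": 0, "dy": 0, "dz": 0, "wx": 0, "wy": 0, "wz": 0, "grip": 51},
  {"dx": 0, "dy": 0, "dz": 0, "wx": 0, "wy": 0, "wz": 0, "grip": 45},
  {"dx": 0, "dy": 0, "dz": 0, "wx": 0, "wy": 0, "wz": 0, "grip": 40},
  {"dx": 0, "dy": 0, "dz": 0, "wx": 0, "wy": 0, "wz": 0, "grip": 40},
])

```text
time_s: 18.18
position: [0.4914, 0.2041, 0.0625]
tcp_rot: [[0.961, 0.0, 0.278], [-0.278, 0.0, 0.961], [0.0, -1.0, 0.0]]
force: [-0.6, 0.2, -0.0]
opening: 0.567
```

It is gripped at 49 mm opening, which matches the strip's width. Now I lift.

Call:
drive_tool([
  {"dx": 0, "dy": -0.1, "dz": 0, "wx": 0, "wy": 0, "wz": 0, "grip": 40},
  {"dx": 0, "dy": -0.2, "dz": 0, "wx": 0, "wy": 0, "wz": 0, "grip": 40},
  {"dx": 0, "dy": -0.3, "dz": 0, "wx": 0, "wy": 0, "wz": 0, "grip": 40},
  {"dx": 0, "dy": -0.3, "dz": 0, "wx": 0, "wy": 0, "wz": 0, "grip": 40},
  {"dx": 0, "dy": -0.2, "dz": 0, "wx": 0, "wy": 0, "wz": 0, "grip": 40},
  {"dx": 0, "dy": 0, "dz": 0, "wx": 0, "wy": 0, "wz": 0, "grip": 40},
])

```text
time_s: 18.92
position: [0.4919, 0.2043, 0.1074]
tcp_rot: [[0.961, 0.002, 0.278], [-0.278, 0.0, 0.961], [0.002, -1.0, 0.001]]
force: [-0.8, 0.3, -0.2]
opening: 0.562
```

```bash
python3 - <<'E'
from h import *
p,d,K,T=cap("scene"); C=cloud(d,K,T); h=cv2.cvtColor(p,cv2.COLOR_RGB2HSV)
# heights along strip from depth: project axis points at guessed height .119
s=bot.read_state(); print(s['position'],s['moment'].round(2),s['opening'])
g=s['position'].copy(); ax=s['tcp_rot'][:,2]
for L in(.02,.04,.06,.08,.1,.12):
    P=g+ax*L; P[2]=.119; u=proj(P,K,T).round().astype(int); w=C[u[1]-3:u[1]+4,u[0]-5:u[0]+6].reshape(-1,3)
    print(L,u,np.sort(w[:,2])[[5,35,55,65,70]].round(3))
E
python3 strip.py .119 295 200 345 315
```

```text
[0.49148712 0.20419311 0.10689871] [-0.12  0.07  0.02] 0.5567738236062371
0.02 [320 249] [-0.002  0.118  0.122  0.123  0.124]
0.04 [320 255] [-0.003  0.12   0.122  0.123  0.124]
0.06 [320 261] [-0.     0.118  0.122  0.123  0.124]
0.08 [320 266] [0.071 0.116 0.12  0.122 0.124]
0.1 [320 272] [0.073 0.118 0.121 0.122 0.122]
0.12 [320 278] [0.076 0.119 0.121 0.122 0.123]
strip [0.4918 0.2544] [0.176 0.1  ] 42.1 [[0.3930000066757202, 0.2329999953508377], [0.46000000834465027, 0.15800000727176666], [0.5899999737739563, 0.2759999930858612], [0.5239999890327454, 0.3499999940395355]]
strip [0.3823 0.0793] [0.046 0.02 ] 73.9 [[0.367000013589859, 0.05999999865889549], [0.38499999046325684, 0.05400000140070915], [0.39800000190734863, 0.0989999994635582], [0.3790000081062317, 0.10400000214576721]]
```

View pics/last.png

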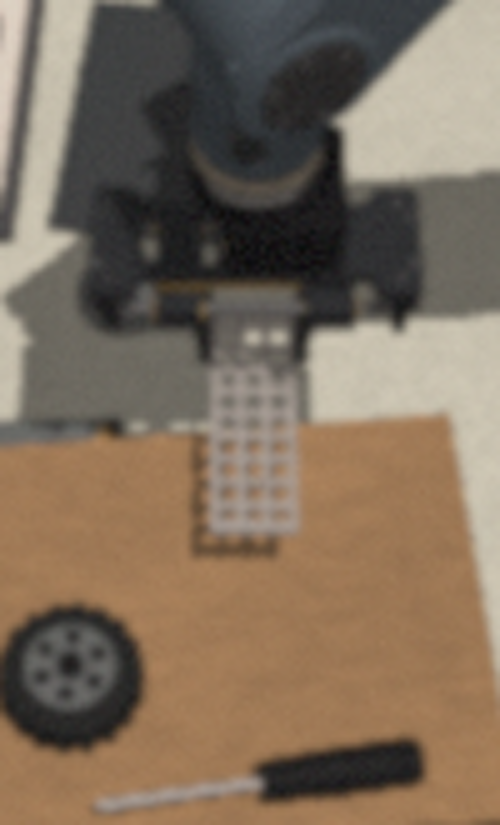

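The strip is held level: depth reads 0.12 all along it and its shadow lies parallel. I'll compute its in-hand offset and carry it to the mat.

```bash
python3 - <<'E'
from h import *
c=imaging.get_calibration("scene");K=np.array(c["mtx"]);T=np.array(c["world_to_cam"]); s=bot.read_state()
a,b=[ray(u,.1222,K,T) for u in((270+212/5-.5,175+532/5-.5),(270+298/5-.5,175+530/5-.5))]
R=s['tcp_rot']; print(a,b,'far end in tool x,z',R.T@((a+b)/2-s['position']),'ang',np.degrees(np.arctan2(*(b-a)[1::-1])))
E
python3 go.py .456 -.129 .107 -22.5
```

```text
[0.55091327 0.32214319 0.1222    ] [0.50326517 0.33447392 0.1222    ] far end in tool x,z [-3.79056859e-05 -1.56906547e-02  1.29253905e-01] ang 165.4908702317427
t 19.02 pos [0.4912 0.2041 0.1065] x [ 0.961 -0.278 -0.   ] y [-0. -0. -1.] F [ 0.1 -0.4 -1.7] op 0.559 q [ 11.  32. 101.  -0.  47.  27.]
shift [ 1.47  -0.012 -8.245] turn [ 0.      0.0707 -0.    ]
```

Call:
drive_tool([
  {"dx": 0.06, "dy": 0, "dz": -0.25, "wx": 0, "wy": 0, "wz": 0, "grip": 40},
  {"dx": 0.12, "dy": 0, "dz": -0.5, "wx": 0, "wy": 0, "wz": 0, "grip": 40},
  {"dx": 0.12, "dy": 0, "dz": -0.7, "wx": 0, "wy": 0, "wz": 0, "grip": 40},
  {"dx": 0.12, "dy": 0, "dz": -0.7, "wx": 0, "wy": 0, "wz": 0, "grip": 40},
  {"dx": 0.12, "dy": 0, "dz": -0.7, "wx": 0, "wy": 0, "wz": 0, "grip": 40},
  {"dx": 0.12, "dy": 0, "dz": -0.7, "wx": 0, "wy": 0, "wz": 0, "grip": 40},
  {"dx": 0.12, "dy": 0, "dz": -0.7, "wx": 0, "wy": 0, "wz": 0, "grip": 40},
  {"dx": 0.12, "dy": 0, "dz": -0.7, "wx": 0, "wy": 0, "wz": 0, "grip": 40},
])

```text
time_s: 20.02
position: [0.4703, 0.0025, 0.1061]
tcp_rot: [[0.961, -0.001, 0.278], [-0.278, 0.0, 0.961], [-0.001, -1.0, -0.0]]
force: [0.1, -0.1, 0.1]
opening: 0.564
```

Call:
drive_tool([
  {"dx": 0.12, "dy": 0, "dz": -0.7, "wx": 0, "wy": 0, "wz": 0, "grip": 40},
  {"dx": 0.12, "dy": 0, "dz": -0.7, "wx": 0, "wy": 0, "wz": 0, "grip": 40},
  {"dx": 0.12, "dy": 0, "dz": -0.7, "wx": 0, "wy": 0, "wz": 0, "grip": 40},
  {"dx": 0.12, "dy": 0, "dz": -0.6, "wx": 0, "wy": 0.02, "wz": 0, "grip": 40},
  {"dx": 0.1, "dy": 0, "dz": -0.4, "wx": 0, "wy": 0.03, "wz": 0, "grip": 40},
  {"dx": 0, "dy": 0, "dz": -0.2, "wx": 0, "wy": 0.02, "wz": 0, "grip": 40},
  {"dx": 0, "dy": 0, "dz": 0, "wx": 0, "wy": 0, "wz": 0, "grip": 40},
])

```text
time_s: 20.9
position: [0.4549, -0.1291, 0.1063]
tcp_rot: [[0.924, -0.001, 0.383], [-0.383, 0.001, 0.924], [-0.001, -1.0, 0.0]]
force: [-0.1, -0.2, -1.1]
opening: 0.566
```

```bash
python3 go.py .456 -.1298 .03 -22.5
python3 - <<'E'
from h import *
p,d,K,T=cap("scene");R=bot.read_state()['tcp_rot'];P=bot.read_state()['position']
u0,v0=proj(P+R[:,2]*.05,K,T).astype(int); print(u0,v0)
h=cv2.cvtColor(p,cv2.COLOR_RGB2HSV); C=cloud(d,K,T)
m=np.zeros((400,640),np.uint8); w=np.s_[v0-50:v0+50,u0-50:u0+50]; m[w]=((C[...,2]>.105)&(C[...,2]<.135)&(h[...,2]>85))[w]
m=cv2.morphologyEx(m,cv2.MORPH_CLOSE,np.ones((3,3))); c=max(cv2.findContours(m,0,2)[0],key=cv2.contourArea)
Q=np.array([ray(x,P[2]+.0155,K,T)[:2] for x in c[:,0].astype(float)],np.float32); r=cv2.minAreaRect(Q); print(r)
Q3=(np.c_[Q,np.full(len(Q),P[2]+.0155)]-P)@R; print('tool z max',Q3[:,2].max(),'x range beyond .03',Q3[Q3[:,2]>.03][:,0].min(),Q3[Q3[:,2]>.03][:,0].max())
E
```

```text
t 20.9 pos [ 0.4549 -0.1291  0.1063] x [ 0.924 -0.383 -0.001] y [-0.001  0.001 -1.   ] F [-0.1 -0.2 -1.1] op 0.566 q [-29.  29. 109.   0.  42.  -7.]
shift [ 0.034  1.908 -0.006] turn [-0.0001  0.     -0.0005]
301 178
((0.4771915674209595, -0.06816498190164566), (0.13743512332439423, 0.057706329971551895), 65.65206909179688)
tool z max 0.13329584117087792 x range beyond .03 -0.02482017138088985 0.025143975847786493
```

Call:
drive_tool([
  {"dx": 0.03, "dy": 0.3, "dz": 0, "wx": 0, "wy": 0, "wz": 0, "grip": 40},
  {"dx": 0, "dy": 0.45, "dz": 0, "wx": 0, "wy": 0, "wz": 0, "grip": 40},
  {"dx": 0, "dy": 0.5, "dz": 0, "wx": 0, "wy": 0, "wz": 0, "grip": 40},
  {"dx": 0, "dy": 0.5, "dz": 0, "wx": 0, "wy": 0, "wz": 0, "grip": 40},
  {"dx": 0, "dy": 0.4, "dz": 0, "wx": 0, "wy": 0, "wz": 0, "grip": 40},
  {"dx": 0, "dy": 0.25, "dz": 0, "wx": 0, "wy": 0, "wz": 0, "grip": 40},
  {"dx": 0, "dy": 0.1, "dz": 0, "wx": 0, "wy": 0, "wz": 0, "grip": 40},
  {"dx": 0, "dy": 0, "dz": 0, "wx": 0, "wy": 0, "wz": 0, "grip": 40},
])

```text
time_s: 21.95
position: [0.4565, -0.1294, 0.0063]
tcp_rot: [[0.924, -0.0, 0.381], [-0.381, 0.0, 0.924], [-0.0, -1.0, 0.0]]
force: [-0.3, 0.7, -1.2]
opening: 0.56
```

Call:
drive_tool([
  {"dx": 0, "dy": 0.07, "dz": 0, "wx": 0, "wy": 0, "wz": 0, "grip": 40},
  {"dx": 0, "dy": 0.06, "dz": 0, "wx": 0, "wy": 0, "wz": 0, "grip": 40},
  {"dx": 0, "dy": 0, "dz": 0, "wx": 0, "wy": 0, "wz": 0, "grip": 40},
])

```text
time_s: 22.32
position: [0.4565, -0.1296, 0.0013]
tcp_rot: [[0.924, 0.0, 0.382], [-0.382, -0.0, 0.924], [0.0, -1.0, -0.0]]
force: [0.5, 0.6, -0.6]
opening: 0.561
```

Call:
drive_tool([
  {"dx": 0, "dy": 0.05, "dz": 0, "wx": 0, "wy": 0, "wz": 0, "grip": 40},
  {"dx": 0, "dy": 0, "dz": 0, "wx": 0, "wy": 0, "wz": 0, "grip": 40},
])

```text
time_s: 22.58
position: [0.4564, -0.1295, -0.0008]
tcp_rot: [[0.924, -0.0, 0.382], [-0.382, 0.0, 0.924], [-0.0, -1.0, 0.0]]
force: [-0.1, 0.3, -0.8]
opening: 0.561
```

Call:
drive_tool([
  {"dx": 0, "dy": 0.05, "dz": 0, "wx": 0, "wy": 0, "wz": 0, "grip": 40},
  {"dx": 0, "dy": 0, "dz": 0, "wx": 0, "wy": 0, "wz": 0, "grip": 40},
])

```text
time_s: 22.82
position: [0.4564, -0.1295, -0.0029]
tcp_rot: [[0.924, -0.0, 0.382], [-0.382, 0.0, 0.924], [-0.0, -1.0, 0.0]]
force: [0.7, 1.3, -1.7]
opening: 0.563
```

Call:
drive_tool([
  {"dx": 0, "dy": 0.03, "dz": 0, "wx": 0, "wy": 0, "wz": 0, "grip": 40},
  {"dx": 0, "dy": 0, "dz": 0, "wx": 0, "wy": 0, "wz": 0, "grip": 40},
])

```text
time_s: 23.08
position: [0.4564, -0.1295, -0.004]
tcp_rot: [[0.924, -0.0, 0.382], [-0.382, 0.0, 0.924], [-0.0, -1.0, 0.0]]
force: [-0.4, 0.3, -0.5]
opening: 0.562
```

Call:
drive_tool([
  {"dx": 0, "dy": 0.03, "dz": 0, "wx": 0, "wy": 0, "wz": 0, "grip": 40},
  {"dx": 0, "dy": 0, "dz": 0, "wx": 0, "wy": 0, "wz": 0, "grip": 40},
])

```text
time_s: 23.32
position: [0.4564, -0.1295, -0.0052]
tcp_rot: [[0.924, -0.0, 0.382], [-0.382, 0.0, 0.924], [-0.0, -1.0, 0.0]]
force: [0.7, -0.3, -1.4]
opening: 0.559
```

Call:
drive_tool([
  {"dx": 0, "dy": 0.025, "dz": 0, "wx": 0, "wy": 0, "wz": 0, "grip": 40},
  {"dx": 0, "dy": 0, "dz": 0, "wx": 0, "wy": 0, "wz": 0, "grip": 40},
])

```text
time_s: 23.58
position: [0.4564, -0.1295, -0.0062]
tcp_rot: [[0.924, -0.0, 0.382], [-0.382, 0.0, 0.924], [-0.0, -1.0, 0.0]]
force: [1.0, 0.6, -1.7]
opening: 0.562
```

Call:
drive_tool([
  {"dx": 0, "dy": 0.02, "dz": 0, "wx": 0, "wy": 0, "wz": 0, "grip": 40},
  {"dx": 0, "dy": 0, "dz": 0, "wx": 0, "wy": 0, "wz": 0, "grip": 40},
])

```text
time_s: 23.82
position: [0.4565, -0.1296, -0.0067]
tcp_rot: [[0.924, 0.0, 0.382], [-0.382, -0.0, 0.924], [0.0, -1.0, -0.0]]
force: [-0.6, 0.4, 2.0]
opening: 0.563
```

Contact is at −6.7 mm, exactly as predicted. I release gradually and then rise.

Call:
drive_tool([
  {"dx": 0, "dy": 0, "dz": 0, "wx": 0, "wy": 0, "wz": 0, "grip": 50},
  {"dx": 0, "dy": 0, "dz": 0, "wx": 0, "wy": 0, "wz": 0, "grip": 52},
  {"dx": 0, "dy": 0, "dz": 0, "wx": 0, "wy": 0, "wz": 0, "grip": 56},
  {"dx": 0, "dy": 0, "dz": 0, "wx": 0, "wy": 0, "wz": 0, "grip": 62},
  {"dx": 0, "dy": 0, "dz": 0, "wx": 0, "wy": 0, "wz": 0, "grip": 66},
  {"dx": 0, "dy": -0.2, "dz": 0, "wx": 0, "wy": 0, "wz": 0, "grip": 66},
  {"dx": 0, "dy": -0.5, "dz": 0, "wx": 0, "wy": 0, "wz": 0, "grip": 66},
  {"dx": 0, "dy": -0.8, "dz": 0, "wx": 0, "wy": 0, "wz": 0, "grip": 66},
])

```text
time_s: 24.82
position: [0.4535, -0.128, 0.0526]
tcp_rot: [[0.924, -0.007, 0.382], [-0.382, 0.004, 0.924], [-0.008, -1.0, 0.001]]
force: [0.2, -0.3, -0.1]
opening: 0.756
```

Call:
drive_tool([
  {"dx": 0, "dy": -1, "dz": 0, "wx": 0, "wy": 0, "wz": 0, "grip": 0},
  {"dx": 0, "dy": -1, "dz": 0, "wx": 0, "wy": 0, "wz": 0, "grip": 0},
  {"dx": -1, "dy": -1, "dz": 0, "wx": 0, "wy": 0, "wz": 0, "grip": 0},
  {"dx": -1, "dy": -1, "dz": 0, "wx": 0, "wy": 0, "wz": 0, "grip": 0},
  {"dx": 0, "dy": 0, "dz": 0, "wx": 0, "wy": 0, "wz": 0, "grip": 0},
])

```text
time_s: 25.45
position: [0.3792, -0.0969, 0.2146]
tcp_rot: [[0.924, -0.001, 0.381], [-0.381, 0.0, 0.924], [-0.001, -1.0, 0.0]]
force: [0.3, 0.3, 0.2]
opening: 0.278
```

```bash
cat > chk.py <<'E'
from h import *
im=[]
for n in("scene","top"):
    p,d,K,T=cap(n); h=cv2.cvtColor(p,cv2.COLOR_RGB2HSV); c=proj([.475,-.084,.004],K,T).astype(int); print(n,c)
    w=np.zeros((400,640),np.uint8); w[c[1]-45:c[1]+45,c[0]-50:c[0]+50]=1
    A=np.radians(67.5); ey=np.array([np.cos(A),np.sin(A)]); ex=np.array([ey[1],-ey[0]])
    poly=np.array([proj([*(np.array([.475,-.0835])+a*.061*ex+b*.106*ey),.004],K,T) for a,b in((1,1),(1,-1),(-1,-1),(-1,1))]).astype(np.int32)
    w2=cv2.fillPoly(np.zeros_like(w),[poly],1)
    m=cv2.morphologyEx(((h[...,2]>95)&(w2>0)).astype(np.uint8),cv2.MORPH_CLOSE,np.ones((3,3)))
    for ct in cv2.findContours(m,0,2)[0]:
        if cv2.contourArea(ct)<60: continue
        P=np.array([ray(x,.007,K,T)[:2] for x in ct[:,0].astype(float)],np.float32); r=cv2.minAreaRect(P); q=np.array(r[0])-[.4747,-.0845]
        print('strip',np.round(r[0],4),np.round(r[1],3),round(r[2],1),'off mat x,y',(q@ex).round(4),(q@ey).round(4))
    im.append(cv2.resize(p[c[1]-50:c[1]+40,c[0]-60:c[0]+60],(800,600) if 0 else (400,300),interpolation=2))
save("chk.png",np.hstack(im)); print(bot.read_state()['position'],bot.read_state()['time_s'])
E
python3 chk.py
```

```text
scene [301 197]
strip [ 0.4777 -0.0787] [0.153 0.054] 67.6 off mat x,y 0.0006 0.0065
top [364 210]
strip [ 0.482  -0.0682] [0.12  0.048] 67.8 off mat x,y 0.0005 0.0179
[ 0.38168047 -0.09851188  0.21303041] 25.55
```

View pics/chk.png

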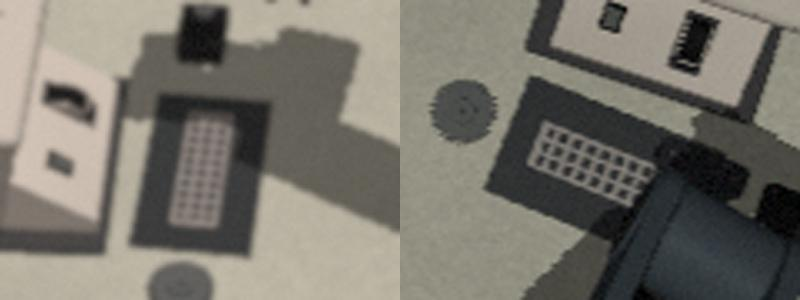

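The strip lies flat and square with the mat. I'll measure the end margins by brightness profiles along the mat's long axis.

Run:
```python
from h import *
A=np.radians(67.5); ey=np.array([np.cos(A),np.sin(A)]); ex=np.array([ey[1],-ey[0]]); o=np.array([.4747,-.0845])
for n in("scene","top"):
    p,d,K,T=cap(n); g=cv2.cvtColor(p,cv2.COLOR_RGB2GRAY).astype(np.float32)
    def prof(xs,ys,z):
        M=np.array([[proj([*(o+x*ex+y*ey),z],K,T) for y in ys] for x in xs],np.float32); return cv2.remap(g,M[...,0],M[...,1],1)
    ys=np.arange(-.13,.131,.004)
    print(n,'strip along y'); print(list(zip((ys*1000).astype(int).tolist(),prof(np.arange(-.022,.023,.004),ys,.007).mean(0).round().astype(int).tolist())))
    print('mat along y',prof([-.045,.045],ys,.004).mean(0).round().astype(int).tolist())
    xs=np.arange(-.085,.086,.004)
    print('along x',list(zip((xs*1000).astype(int).tolist(),prof(xs,np.arange(.0,.07,.005),.006).mean(1).round().astype(int).tolist())))
```

```text
scene strip along y
[(-130, 98), (-126, 98), (-122, 97), (-118, 97), (-113, 96), (-109, 91), (-105, 80), (-101, 63), (-97, 46), (-93, 37), (-89, 37), (-85, 42), (-81, 52), (-77, 65), (-73, 74), (-69, 82), (-65, 96), (-61, 111), (-57, 117), (-53, 116), (-49, 118), (-45, 122), (-41, 119), (-37, 114), (-33, 117), (-29, 122), (-25, 118), (-21, 115), (-17, 119), (-13, 123), (-9, 118), (-5, 115), (-1, 120), (2, 122), (6, 116), (10, 115), (14, 121), (18, 123), (22, 116), (26, 114), (30, 120), (34, 120), (38, 114), (42, 114), (46, 122), (50, 121), (54, 114), (58, 116), (62, 123), (66, 121), (70, 120), (74, 125), (78, 124), (82, 103), (86, 77), (90, 63), (94, 60), (98, 60), (102, 60), (106, 61), (110, 71), (114, 101), (118, 142), (122, 169), (126, 170), (130, 151)]
mat along y [97, 96, 97, 97, 94, 87, 70, 51, 37, 32, 34, 34, 36, 37, 37, 36, 41, 45, 47, 48, 50, 49, 46, 46, 48, 48, 49, 50, 50, 51, 56, 59, 60, 60, 59, 60, 60, 61, 61, 61, 61, 62, 62, 60, 59, 60, 61, 60, 60, 60, 61, 62, 60, 60, 61, 59, 60, 60, 60, 64, 83, 125, 162, 179, 182, 182]
along x [(-85, 166), (-81, 169), (-77, 173), (-73, 
[... 1219 characters left out ...]
 35, 40, 34, 29, 30, 31, 33, 42, 48, 41, 35, 31, 26, 30, 34, 35, 33, 37, 36, 37, 48, 47, 47, 47, 48, 48, 47, 47, 47, 49, 46, 49, 48, 47, 48, 49, 48, 47, 48, 50, 49, 50, 49, 48, 47, 47, 46, 48, 48, 57, 105, 140, 143, 145, 144, 143]
along x [(-85, 136), (-81, 140), (-77, 141), (-73, 143), (-68, 142), (-64, 90), (-60, 51), (-56, 49), (-52, 49), (-48, 49), (-44, 49), (-40, 49), (-36, 48), (-32, 49), (-28, 49), (-24, 80), (-20, 111), (-16, 84), (-12, 79), (-8, 104), (-4, 100), (0, 83), (3, 82), (7, 111), (11, 92), (15, 76), (19, 91), (23, 111), (27, 63), (31, 47), (35, 48), (39, 47), (43, 47), (47, 46), (51, 47), (55, 47), (59, 46), (63, 63), (67, 131), (71, 140), (75, 139), (79, 140), (83, 139)]
```

Margins: x is within 1–1.5 mm. In y the +y margin is 29.5–31 mm (30 nominal); the −y end reads 25 mm in the scene view, but it is in shadow and blurred. The strip is done to within about 1–3 mm.

Next is the wheel. I turn the tool so the jaw axis lies along the wheel axis, then tilt 30°.

Call:
drive_tool([
  {"dx": 0, "dy": 0, "dz": 0, "wx": 0, "wy": 0.118, "wz": 0, "grip": 0},
  {"dx": 0, "dy": 0, "dz": 0, "wx": 0, "wy": 0.118, "wz": 0, "grip": 0},
  {"dx": 0, "dy": 0, "dz": 0, "wx": 0, "wy": 0.118, "wz": 0, "grip": 0},
  {"dx": 0, "dy": 0, "dz": 0, "wx": 0, "wy": 0.118, "wz": 0, "grip": 0},
  {"dx": 0, "dy": 0, "dz": 0, "wx": 0, "wy": 0.118, "wz": 0, "grip": 0},
  {"dx": 0, "dy": 0, "dz": 0, "wx": 0, "wy": 0.118, "wz": 0, "grip": 0},
  {"dx": 0, "dy": 0, "dz": 0, "wx": 0, "wy": 0.118, "wz": 0, "grip": 0},
  {"dx": 0, "dy": 0, "dz": 0, "wx": 0, "wy": 0.118, "wz": 0, "grip": 0},
])

```text
time_s: 26.65
position: [0.3825, -0.099, 0.2115]
tcp_rot: [[-0.305, -0.003, 0.952], [-0.952, 0.002, -0.305], [-0.001, -1.0, -0.004]]
force: [-0.2, 0.6, 0.3]
opening: 0.007
```

```bash
python3 go.py .5684 -.1595 .1187 -108.5 30 -18.5;  python3 go.py .5 -.14 .2 -108.5 30 -18.5
```

```text
t 26.65 pos [ 0.3825 -0.099   0.2115] x [-0.305 -0.952 -0.001] y [-0.003  0.002 -1.   ] F [-0.2  0.6  0.3] op 0.007 q [-31.  13. 113.  -0.  55.  77.]
shift [0.025 2.303 4.895] turn [ 0.3357  0.008  -0.0027]
t 26.65 pos [ 0.3825 -0.099   0.2115] x [-0.305 -0.952 -0.001] y [-0.003  0.002 -1.   ] F [-0.2  0.6  0.3] op 0.007 q [-31.  13. 113.  -0.  55.  77.]
shift [0.08  0.277 3.11 ] turn [ 0.3357  0.008  -0.0027]
```

Call:
drive_tool([
  {"dx": 0, "dy": 0, "dz": 0.8, "wx": 0, "wy": 0.008, "wz": 0, "grip": 0},
  {"dx": 0, "dy": 0, "dz": 0.8, "wx": 0, "wy": 0, "wz": 0, "grip": 0},
  {"dx": 0, "dy": 0, "dz": 0.8, "wx": 0, "wy": 0, "wz": 0, "grip": 0},
  {"dx": 0, "dy": 0, "dz": 0, "wx": 0.112, "wy": 0, "wz": 0, "grip": 0},
  {"dx": 0, "dy": 0, "dz": 0, "wx": 0.112, "wy": 0, "wz": 0, "grip": 0},
  {"dx": 0, "dy": 0, "dz": 0, "wx": 0.112, "wy": 0, "wz": 0, "grip": 0},
  {"dx": 0, "dy": 0, "dz": 0, "wx": 0, "wy": 0, "wz": 0, "grip": 0},
  {"dx": 0, "dy": 0, "dz": 0, "wx": 0, "wy": 0, "wz": 0, "grip": 0},
])

```text
time_s: 27.65
position: [0.4789, -0.1255, 0.2125]
tcp_rot: [[-0.301, 0.451, 0.84], [-0.954, -0.13, -0.272], [-0.013, -0.883, 0.47]]
force: [-0.7, -0.2, 0.5]
opening: 0.006
```

```bash
python3 go.py .5684 -.1595 .1187 -108.5 30 -18.5
```

```text
t 27.65 pos [ 0.4789 -0.1255  0.2125] x [-0.301 -0.954 -0.013] y [ 0.451 -0.13  -0.883] F [-0.7 -0.2  0.5] op 0.006 q [-33.  13. 122.  23.  20.  55.]
shift [0.169 3.19  1.01 ] turn [ 0.0221  0.0055 -0.0127]
```

Call:
drive_tool([
  {"dx": 0.03, "dy": 0.6, "dz": 0.2, "wx": 0.01, "wy": 0, "wz": -0.006, "grip": 0},
  {"dx": 0.03, "dy": 0.6, "dz": 0.2, "wx": 0.01, "wy": 0.005, "wz": -0.006, "grip": 0},
  {"dx": 0.03, "dy": 0.6, "dz": 0.2, "wx": 0, "wy": 0, "wz": 0, "grip": 0},
  {"dx": 0.03, "dy": 0.6, "dz": 0.2, "wx": 0, "wy": 0, "wz": 0, "grip": 0},
  {"dx": 0.03, "dy": 0.5, "dz": 0.15, "wx": 0, "wy": 0, "wz": 0, "grip": 0},
  {"dx": 0.02, "dy": 0.3, "dz": 0.06, "wx": 0, "wy": 0, "wz": 0, "grip": 0},
  {"dx": 0, "dy": 0, "dz": 0, "wx": 0, "wy": 0, "wz": 0, "grip": 0},
])

```text
time_s: 28.52
position: [0.571, -0.1618, 0.1202]
tcp_rot: [[-0.315, 0.474, 0.822], [-0.949, -0.156, -0.274], [-0.002, -0.867, 0.499]]
force: [-0.7, -0.6, 0.9]
opening: 0.006
```

```bash
python3 go.py .5684 -.1595 .1187 -108.5 30 -18.5
cat > tip.py <<'E'
from h import *
s=bot.read_state(); P=s['position'];R=s['tcp_rot']; y=R[:,1]; ims=[]
tA=P-.0107*y; tB=P+.022*y+np.array([0,0,.0327])
for n,f in(("scene",4),("top",4)):
    p,d,K,T=cap(n); c=proj(tA,K,T).astype(int); x0,y0=c[0]-50,c[1]-50
    a=cv2.resize(p[y0:y0+100,x0:x0+100],(400,400),interpolation=2)
    for t,col in((tA,(255,0,0)),(tB,(0,255,0))):
        u=(proj(t,K,T)-[x0,y0]+.5)*4; cv2.drawMarker(a,tuple(int(k) for k in u),col,0,8,1); print(n,u.round())
    ims.append(a)
save("tip.png",np.hstack(ims)); print(tA,tB)
E
python3 tip.py
```

```text
t 28.52 pos [ 0.571  -0.1618  0.1202] x [-0.315 -0.949 -0.002] y [ 0.474 -0.156 -0.867] F [-0.7 -0.6  0.9] op 0.006 q [-30.  30. 116.  50.   7.  30.]
shift [-0.035 -0.007 -0.089] turn [ 0.0009  0.0007 -0.0015]
scene [205. 204.]
scene [186. 200.]
top [204. 205.]
top [211. 185.]
[ 0.565945   -0.16016865  0.12948436] [ 0.58143632 -0.16526985  0.13384205]
```

View pics/tip.png

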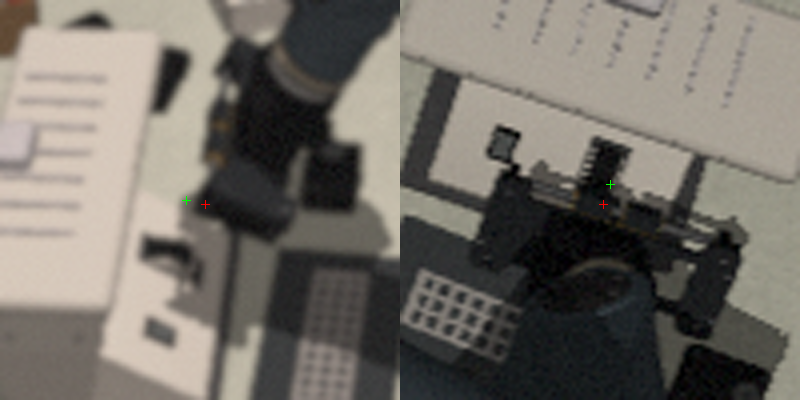

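```bash
cat > tf.py <<'E'
from h import *
s=bot.read_state(); P=s['position'];R=s['tcp_rot']
for n in("scene","top"):
    p,d,K,T=cap(n); C=cloud(d,K,T); Q=(C-P)@R; g=p.mean(2)
    m=(d>0)&(abs(Q[...,0])<.014)&(abs(Q[...,2])<.016)&(Q[...,1]>-.08)&(Q[...,1]<.045)
    print(n,m.sum()); o=np.argsort(-Q[m][:,1])[:14]
    print((Q[m][o]*1000).round().astype(int).tolist(), g[m][o].round().tolist())
E
python3 tf.py
```

```text
scene 8
[[-9, 42, 2], [2, -11, 9], [4, -14, 11], [8, -17, 8], [12, -17, 9], [-3, -22, 10], [5, -30, 11], [-3, -33, 11]] [50.0, 71.0, 92.0, 91.0, 122.0, 56.0, 113.0, 78.0]
top 9
[[-12, 44, 1], [5, -13, 10], [6, -17, 9], [9, -18, 10], [6, -25, 8], [9, -27, 10], [3, -55, 9], [3, -62, 8], [5, -68, 11]] [14.0, 22.0, 3.0, 35.0, 25.0, 33.0, 34.0, 22.0, 12.0]
```

Both views put the fingertips at tool y ≈ −11 mm, so the offset is along the tool and the lateral alignment fits. q5 is near its limit, so I reduce the tilt to 24° and approach the start of the stroke.

Call:
drive_tool([
  {"dx": 0, "dy": 0, "dz": 0, "wx": -0.033, "wy": 0, "wz": 0, "grip": 0},
  {"dx": 0, "dy": 0, "dz": 0, "wx": -0.033, "wy": 0, "wz": 0, "grip": 0},
  {"dx": 0, "dy": 0, "dz": 0, "wx": 0, "wy": 0, "wz": 0, "grip": 0},
])

```text
time_s: 29.1
position: [0.5712, -0.1598, 0.1224]
tcp_rot: [[-0.311, 0.408, 0.858], [-0.95, -0.128, -0.283], [-0.006, -0.904, 0.428]]
force: [-0.1, 0.8, 0.1]
opening: 0.004
```

```bash
python3 go.py .5868 -.1657 .0757 -108.5 24 -18.5
```

```text
t 29.1 pos [ 0.5712 -0.1598  0.1224] x [-0.311 -0.95  -0.006] y [ 0.408 -0.128 -0.904] F [-0.1  0.8  0.1] op 0.004 q [-29.  29. 112.  20.  15.  61.]
shift [ 0.027  1.232 -0.123] turn [-0.0148  0.0024 -0.005 ]
```

Call:
drive_tool([
  {"dx": 0.03, "dy": 0.4, "dz": -0.06, "wx": -0.015, "wy": 0, "wz": -0.005, "grip": 0},
  {"dx": 0, "dy": 0.4, "dz": -0.06, "wx": 0, "wy": 0, "wz": 0, "grip": 0},
  {"dx": 0, "dy": 0.3, "dz": 0, "wx": 0, "wy": 0, "wz": 0, "grip": 0},
  {"dx": 0, "dy": 0.1, "dz": 0, "wx": 0, "wy": 0, "wz": 0, "grip": 0},
  {"dx": 0, "dy": 0, "dz": 0, "wx": 0, "wy": 0, "wz": 0, "grip": 0},
])

```text
time_s: 29.72
position: [0.584, -0.1649, 0.075]
tcp_rot: [[-0.315, 0.382, 0.869], [-0.949, -0.127, -0.289], [0.0, -0.915, 0.403]]
force: [-0.2, -0.7, 0.1]
opening: 0.007
```

Call:
drive_tool([
  {"dx": 0, "dy": 0.1, "dz": 0, "wx": 0, "wy": 0, "wz": 0, "grip": 0},
  {"dx": 0, "dy": 0.05, "dz": 0, "wx": 0, "wy": 0, "wz": 0, "grip": 0},
  {"dx": 0, "dy": 0, "dz": 0, "wx": 0, "wy": 0, "wz": 0, "grip": 0},
])

```text
time_s: 30.1
position: [0.5864, -0.1657, 0.0697]
tcp_rot: [[-0.315, 0.382, 0.868], [-0.949, -0.127, -0.289], [0.0, -0.915, 0.403]]
force: [-0.2, 0.2, -0.4]
opening: 0.001
```

```bash
python3 go.py .5868 -.1657 .0757 -108.5 24 -18.5; python3 tf.py
```

```text
t 30.1 pos [ 0.5864 -0.1657  0.0697] x [-0.315 -0.949  0.   ] y [ 0.382 -0.127 -0.915] F [-0.2  0.2 -0.4] op 0.001 q [-28.  36. 110.  22.  11.  60.]
shift [-0.004 -0.133  0.069] turn [ 0.0025  0.0012 -0.0004]
scene 7
[[-13, 14, -10], [-11, 9, -12], [-9, 9, 8], [-10, 7, 5], [-13, 4, -6], [-13, 1, -9], [-12, 0, 10]] [65.0, 57.0, 75.0, 60.0, 56.0, 54.0, 46.0]
top 4
[[13, 9, 13], [10, 8, 12], [6, -37, 9], [8, -41, 11]] [60.0, 38.0, 0.0, 10.0]
```

Call:
drive_tool([
  {"dx": 0, "dy": 0.06, "dz": 0, "wx": 0, "wy": 0, "wz": 0, "grip": 0},
  {"dx": 0, "dy": 0, "dz": 0, "wx": 0, "wy": 0, "wz": 0, "grip": 0},
])

```text
time_s: 30.45
position: [0.5873, -0.166, 0.0673]
tcp_rot: [[-0.315, 0.382, 0.869], [-0.949, -0.127, -0.289], [0.0, -0.915, 0.403]]
force: [0.4, 0.3, 0.3]
opening: 0.005
```

Call:
drive_tool([
  {"dx": 0, "dy": 0.03, "dz": 0, "wx": 0, "wy": 0, "wz": 0, "grip": 0},
  {"dx": 0, "dy": 0, "dz": 0, "wx": 0, "wy": 0, "wz": 0, "grip": 0},
])

```text
time_s: 30.7
position: [0.5877, -0.1662, 0.0663]
tcp_rot: [[-0.315, 0.382, 0.869], [-0.949, -0.127, -0.289], [0.0, -0.915, 0.403]]
force: [-0.4, -0.2, 1.1]
opening: 0.005
```

Call:
drive_tool([
  {"dx": 0, "dy": 0.025, "dz": 0, "wx": 0, "wy": 0, "wz": 0, "grip": 0},
  {"dx": 0, "dy": 0, "dz": 0, "wx": 0, "wy": 0, "wz": 0, "grip": 0},
])

```text
time_s: 30.95
position: [0.5881, -0.1663, 0.0654]
tcp_rot: [[-0.315, 0.382, 0.869], [-0.949, -0.127, -0.289], [0.0, -0.915, 0.403]]
force: [-0.8, -0.8, 0.1]
opening: 0.006
```

Call:
drive_tool([
  {"dx": 0, "dy": 0.025, "dz": 0, "wx": 0, "wy": 0, "wz": 0, "grip": 0},
  {"dx": 0, "dy": 0, "dz": 0, "wx": 0, "wy": 0, "wz": 0, "grip": 0},
])

```text
time_s: 31.2
position: [0.5885, -0.1665, 0.0645]
tcp_rot: [[-0.315, 0.382, 0.868], [-0.949, -0.127, -0.289], [0.0, -0.915, 0.403]]
force: [0.6, 0.9, -0.1]
opening: 0.003
```

Call:
drive_tool([
  {"dx": 0, "dy": 0.025, "dz": 0, "wx": 0, "wy": 0, "wz": 0, "grip": 0},
  {"dx": 0, "dy": 0, "dz": 0, "wx": 0, "wy": 0, "wz": 0, "grip": 0},
])

```text
time_s: 31.45
position: [0.5889, -0.1666, 0.0636]
tcp_rot: [[-0.315, 0.382, 0.869], [-0.949, -0.127, -0.288], [0.0, -0.915, 0.403]]
force: [0.6, -0.5, 0.5]
opening: 0.003
```

Call:
drive_tool([
  {"dx": 0, "dy": 0.02, "dz": 0, "wx": 0, "wy": 0, "wz": 0, "grip": 0},
  {"dx": 0, "dy": 0, "dz": 0, "wx": 0, "wy": 0, "wz": 0, "grip": 0},
])

```text
time_s: 31.7
position: [0.5892, -0.1667, 0.0631]
tcp_rot: [[-0.315, 0.383, 0.868], [-0.949, -0.127, -0.289], [0.0, -0.915, 0.403]]
force: [-0.5, 0.7, 1.0]
opening: 0.007
```

Call:
drive_tool([
  {"dx": 0, "dy": 0.02, "dz": 0, "wx": 0, "wy": 0, "wz": 0, "grip": 0},
  {"dx": 0, "dy": 0, "dz": 0, "wx": 0, "wy": 0, "wz": 0, "grip": 0},
])

```text
time_s: 31.95
position: [0.5893, -0.1667, 0.0628]
tcp_rot: [[-0.315, 0.383, 0.868], [-0.949, -0.128, -0.288], [0.0, -0.915, 0.403]]
force: [-3.0, 1.0, 7.0]
opening: 0.003
```

Call:
drive_tool([
  {"dx": 0, "dy": 0.01, "dz": 0, "wx": 0, "wy": 0, "wz": 0, "grip": 0},
  {"dx": 0, "dy": 0, "dz": 0, "wx": 0, "wy": 0, "wz": 0, "grip": 0},
])

```text
time_s: 32.2
position: [0.5893, -0.1667, 0.0627]
tcp_rot: [[-0.315, 0.383, 0.868], [-0.949, -0.128, -0.288], [0.0, -0.915, 0.404]]
force: [-5.3, 0.6, 8.6]
opening: 0.0
```

Contact is on the rim, with the normal ~30° forward as expected. I ease to ~7 N and roll about 17 mm up the slope.

Call:
drive_tool([
  {"dx": 0, "dy": -0.01, "dz": 0.03, "wx": 0, "wy": 0, "wz": 0, "grip": 0},
  {"dx": 0, "dy": 0, "dz": 0.07, "wx": 0, "wy": 0, "wz": 0, "grip": 0},
  {"dx": 0, "dy": 0, "dz": 0.07, "wx": 0, "wy": 0, "wz": 0, "grip": 0},
  {"dx": 0, "dy": 0, "dz": 0.07, "wx": 0, "wy": 0, "wz": 0, "grip": 0},
  {"dx": 0, "dy": 0, "dz": 0, "wx": 0, "wy": 0, "wz": 0, "grip": 0},
])

```text
time_s: 32.83
position: [0.5972, -0.1694, 0.0668]
tcp_rot: [[-0.315, 0.382, 0.869], [-0.949, -0.127, -0.288], [0.0, -0.915, 0.403]]
force: [-5.5, 1.1, 8.7]
opening: 0.004
```

Call:
drive_tool([
  {"dx": 0, "dy": 0, "dz": 0.07, "wx": 0, "wy": 0, "wz": 0, "grip": 0},
  {"dx": 0, "dy": 0, "dz": 0.07, "wx": 0, "wy": 0, "wz": 0, "grip": 0},
  {"dx": 0, "dy": 0, "dz": 0.05, "wx": 0, "wy": 0, "wz": 0, "grip": 0},
  {"dx": 0, "dy": 0, "dz": 0, "wx": 0, "wy": 0, "wz": 0, "grip": 0},
])

```text
time_s: 33.33
position: [0.604, -0.1717, 0.0699]
tcp_rot: [[-0.315, 0.383, 0.868], [-0.949, -0.127, -0.288], [0.0, -0.915, 0.403]]
force: [-4.8, 0.5, 8.2]
opening: 0.001
```

Call:
drive_tool([
  {"dx": 0, "dy": -0.4, "dz": 0, "wx": 0, "wy": 0, "wz": 0, "grip": 0},
  {"dx": 0, "dy": -0.8, "dz": -0.4, "wx": 0, "wy": 0, "wz": 0, "grip": 0},
  {"dx": 0, "dy": -1, "dz": -1, "wx": 0, "wy": 0, "wz": 0, "grip": 0},
  {"dx": 0, "dy": -1, "dz": -1, "wx": 0, "wy": 0, "wz": 0, "grip": 0},
  {"dx": 0, "dy": 0, "dz": 0, "wx": 0, "wy": 0, "wz": 0, "grip": 0},
])

```text
time_s: 33.95
position: [0.4678, -0.125, 0.1483]
tcp_rot: [[-0.315, 0.38, 0.87], [-0.949, -0.125, -0.289], [-0.001, -0.916, 0.4]]
force: [1.0, -0.4, -0.6]
opening: 0.005
```

```bash
cat > wh.py <<'E'
from h import *
import sys
o=np.array([.650,-.151,0]); a=np.radians(71.5); ey=np.array([np.cos(a),np.sin(a),0]); ex=np.array([ey[1],-ey[0],0]); ez=np.array([0,0,1.])
L=lambda x,y,z:o+x*ex+y*ey+z*ez
def prof(p,K,T,ax=-.034,az=.0487,yc=-.034,r=.032):
    g=cv2.cvtColor(p,cv2.COLOR_RGB2GRAY).astype(np.float32); out=[]
    for c in range(-15,106,5):
        f=np.radians(35+45-c); out.append(np.mean([cv2.remap(g,*[np.array([[k]],np.float32) for k in proj(L(ax-r*np.sin(f),yc+dy,az+r*np.cos(f)),K,T)],1)[0,0] for dy in np.arange(-.007,.008,.002)]))
    return np.round(out).astype(int).tolist()
print('deg',list(range(-15,106,5)))
for n in("top","scene"):
    q=np.load(n+"0.npz"); print(n,'before',prof(q['p'],q['K'],q['T']))
    p,d,K,T=cap(n); print(n,'now   ',prof(p,K,T)); c=proj(L(-.047,-.034,.07),K,T).astype(int)
    if n=="top": A=cv2.resize(p[c[1]-20:c[1]+20,c[0]-20:c[0]+20],(400,400),interpolation=2)
    else: B=cv2.resize(p[c[1]-20:c[1]+20,c[0]-20:c[0]+20],(400,400),interpolation=2)
save("wh.png",np.hstack([A,B]))
E
python3 wh.py
```

```text
deg [-15, -10, -5, 0, 5, 10, 15, 20, 25, 30, 35, 40, 45, 50, 55, 60, 65, 70, 75, 80, 85, 90, 95, 100, 105]
top before [24, 23, 22, 27, 45, 72, 86, 56, 24, 14, 14, 17, 19, 16, 18, 19, 20, 19, 18, 19, 18, 13, 11, 13, 24]
top now    [26, 24, 20, 17, 14, 14, 14, 14, 12, 14, 22, 72, 108, 63, 25, 19, 21, 20, 19, 18, 17, 17, 15, 16, 27]
scene before [99, 104, 110, 115, 123, 130, 130, 125, 113, 100, 90, 85, 83, 82, 81, 81, 80, 79, 79, 78, 76, 71, 66, 64, 75]
scene now    [88, 89, 91, 92, 96, 98, 96, 93, 92, 96, 113, 128, 135, 122, 103, 86, 79, 76, 75, 74, 73, 70, 65, 64, 75]
```

View pics/wh.png

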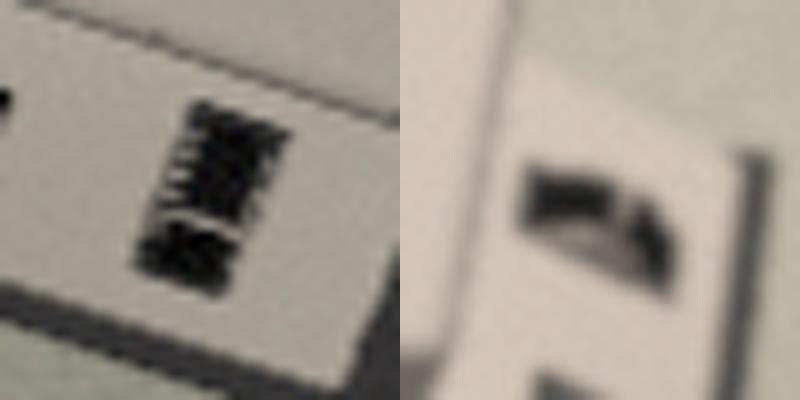

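The line moved from ~14° to ~45°, two clicks, the same in both views. The cheek marks agree: it now stands at the 4th mark (click 3) with three marks above it, so it started at click 1. One more click is needed (8.4 mm).

```bash
python3 go.py .5897 -.1667 .0739 -108.5 24 -18.5
```

```text
t 34.05 pos [ 0.4726 -0.1282  0.1487] x [-0.316 -0.949  0.001] y [ 0.384 -0.129 -0.914] F [0.5 0.6 0.1] op 0.009 q [-32.  21. 124.  24.  13.  54.]
shift [-0.014  2.959  2.058] turn [0.0008 0.0012 0.0002]
```

Call:
drive_tool([
  {"dx": 0, "dy": 0.9, "dz": 0.9, "wx": 0, "wy": 0, "wz": 0, "grip": 0},
  {"dx": 0, "dy": 0.9, "dz": 0.8, "wx": 0, "wy": 0, "wz": 0, "grip": 0},
  {"dx": -0.01, "dy": 0.6, "dz": 0.36, "wx": 0, "wy": 0, "wz": 0, "grip": 0},
  {"dx": 0, "dy": 0.4, "dz": 0, "wx": 0, "wy": 0, "wz": 0, "grip": 0},
  {"dx": 0, "dy": 0.2, "dz": 0, "wx": 0, "wy": 0, "wz": 0, "grip": 0},
  {"dx": 0, "dy": 0.08, "dz": 0, "wx": 0, "wy": 0, "wz": 0, "grip": 0},
  {"dx": 0, "dy": 0, "dz": 0, "wx": 0, "wy": 0, "wz": 0, "grip": 0},
])

```text
time_s: 34.92
position: [0.5904, -0.1666, 0.0681]
tcp_rot: [[-0.315, 0.382, 0.869], [-0.949, -0.127, -0.289], [0.0, -0.915, 0.403]]
force: [0.9, -0.7, -0.3]
opening: 0.004
```

```bash
python3 go.py .5935 -.168 .0647 -108.5 24 -18.5
```

```text
t 34.92 pos [ 0.5904 -0.1666  0.0681] x [-0.315 -0.949  0.   ] y [ 0.382 -0.127 -0.915] F [ 0.9 -0.7 -0.3] op 0.004 q [-28.  37. 110.  21.  11.  60.]
shift [0.008 0.113 0.044] turn [ 0.0028  0.0012 -0.0004]
```

Call:
drive_tool([
  {"dx": 0, "dy": 0.05, "dz": 0.04, "wx": 0, "wy": 0, "wz": 0, "grip": 0},
  {"dx": 0, "dy": 0.04, "dz": 0, "wx": 0, "wy": 0, "wz": 0, "grip": 0},
  {"dx": 0, "dy": 0, "dz": 0, "wx": 0, "wy": 0, "wz": 0, "grip": 0},
])

```text
time_s: 35.3
position: [0.5938, -0.1678, 0.0656]
tcp_rot: [[-0.315, 0.383, 0.868], [-0.949, -0.128, -0.288], [0.0, -0.915, 0.403]]
force: [-0.5, -0.0, 0.8]
opening: 0.004
```

Call:
drive_tool([
  {"dx": 0, "dy": 0.02, "dz": 0, "wx": 0, "wy": 0, "wz": 0, "grip": 0},
  {"dx": 0, "dy": 0, "dz": 0, "wx": 0, "wy": 0, "wz": 0, "grip": 0},
])

```text
time_s: 35.55
position: [0.5939, -0.1678, 0.0653]
tcp_rot: [[-0.315, 0.383, 0.868], [-0.949, -0.128, -0.288], [0.0, -0.915, 0.404]]
force: [-2.3, 0.2, 4.9]
opening: 0.008
```

Call:
drive_tool([
  {"dx": 0, "dy": 0.015, "dz": 0, "wx": 0, "wy": 0, "wz": 0, "grip": 0},
  {"dx": 0, "dy": 0, "dz": 0, "wx": 0, "wy": 0, "wz": 0, "grip": 0},
])

```text
time_s: 35.8
position: [0.594, -0.1678, 0.0652]
tcp_rot: [[-0.315, 0.383, 0.868], [-0.949, -0.128, -0.288], [0.0, -0.915, 0.404]]
force: [-4.3, 0.7, 8.9]
opening: 0.004
```

Call:
drive_tool([
  {"dx": 0, "dy": -0.008, "dz": 0.03, "wx": 0, "wy": 0, "wz": 0, "grip": 0},
  {"dx": 0, "dy": 0, "dz": 0.06, "wx": 0, "wy": 0, "wz": 0, "grip": 0},
  {"dx": 0, "dy": 0, "dz": 0.07, "wx": 0, "wy": 0, "wz": 0, "grip": 0},
  {"dx": 0, "dy": 0, "dz": 0.06, "wx": 0, "wy": 0, "wz": 0, "grip": 0},
  {"dx": 0, "dy": 0, "dz": 0, "wx": 0, "wy": 0, "wz": 0, "grip": 0},
])

```text
time_s: 36.42
position: [0.6014, -0.1704, 0.0687]
tcp_rot: [[-0.315, 0.383, 0.868], [-0.949, -0.128, -0.288], [0.0, -0.915, 0.403]]
force: [-2.9, 0.4, 7.0]
opening: 0.005
```

Call:
drive_tool([
  {"dx": 0, "dy": -0.4, "dz": 0, "wx": 0, "wy": 0, "wz": 0, "grip": 0},
  {"dx": 0, "dy": -0.8, "dz": -0.4, "wx": 0, "wy": 0, "wz": 0, "grip": 0},
  {"dx": 0, "dy": -1, "dz": -1, "wx": 0, "wy": 0, "wz": 0, "grip": 0},
  {"dx": 0, "dy": -1, "dz": -1, "wx": 0, "wy": 0, "wz": 0, "grip": 0},
  {"dx": 0, "dy": -1, "dz": -0.5, "wx": 0, "wy": 0, "wz": 0, "grip": 0},
  {"dx": 0, "dy": 0, "dz": 0, "wx": 0, "wy": 0, "wz": 0, "grip": 0},
])

```text
time_s: 37.17
position: [0.4348, -0.1144, 0.1767]
tcp_rot: [[-0.315, 0.384, 0.868], [-0.949, -0.128, -0.288], [0.001, -0.914, 0.405]]
force: [-0.4, 0.2, 0.2]
opening: 0.007
```

```bash
python3 wh.py; python3 chk.py
```

```text
deg [-15, -10, -5, 0, 5, 10, 15, 20, 25, 30, 35, 40, 45, 50, 55, 60, 65, 70, 75, 80, 85, 90, 95, 100, 105]
top before [24, 23, 22, 27, 45, 72, 86, 56, 24, 14, 14, 17, 19, 16, 18, 19, 20, 19, 18, 19, 18, 13, 11, 13, 24]
top now    [27, 25, 21, 18, 17, 17, 16, 16, 16, 15, 17, 19, 19, 19, 56, 120, 66, 27, 19, 18, 16, 17, 19, 19, 27]
scene before [99, 104, 110, 115, 123, 130, 130, 125, 113, 100, 90, 85, 83, 82, 81, 81, 80, 79, 79, 78, 76, 71, 66, 64, 75]
scene now    [87, 88, 90, 91, 95, 97, 96, 93, 87, 81, 82, 85, 88, 105, 121, 129, 118, 99, 85, 78, 74, 69, 64, 63, 74]
scene [301 197]
strip [ 0.4907 -0.0471] [0.087 0.054] 68.1 off mat x,y 0.0005 0.0407
top [364 210]
strip [ 0.4899 -0.0487] [0.077 0.048] 67.8 off mat x,y 0.0003 0.0389
[ 0.43806593 -0.11638126  0.17503005] 37.375
```

View pics/wh.png

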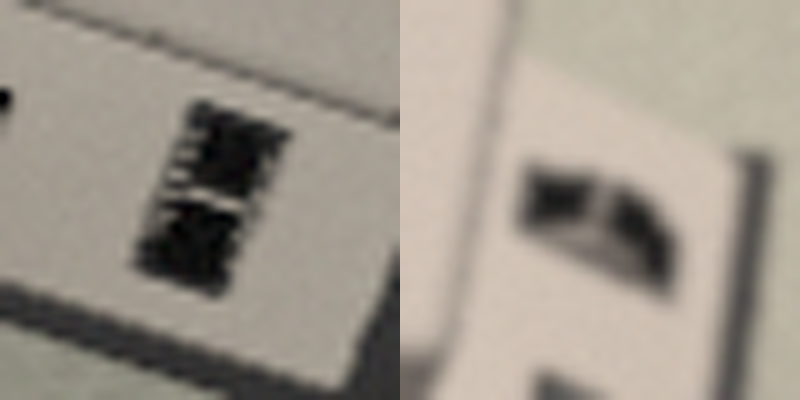

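The line stands at 60° in both views: the 5th mark, click 4. I move the arm clear for a final unobstructed check of the strip.

Call:
drive_tool([
  {"dx": -0.8, "dy": -0.8, "dz": 0.3, "wx": 0, "wy": 0, "wz": 0, "grip": 0},
  {"dx": -0.9, "dy": -0.8, "dz": 0.3, "wx": 0, "wy": 0, "wz": 0, "grip": 0},
  {"dx": -1, "dy": -0.3, "dz": 0, "wx": 0, "wy": 0, "wz": 0, "grip": 0},
  {"dx": -1, "dy": 0, "dz": 0, "wx": 0, "wy": 0, "wz": 0, "grip": 0},
  {"dx": -1, "dy": 0, "dz": 0, "wx": 0, "wy": 0, "wz": 0, "grip": 0},
  {"dx": -1, "dy": 0, "dz": 0, "wx": 0, "wy": 0, "wz": 0, "grip": 0},
  {"dx": -1, "dy": 0, "dz": 0, "wx": 0, "wy": 0, "wz": 0, "grip": 0},
  {"dx": -1, "dy": 0, "dz": 0, "wx": 0, "wy": 0, "wz": 0, "grip": 0},
])

```text
time_s: 38.38
position: [0.5262, 0.1792, 0.2501]
tcp_rot: [[-0.314, 0.382, 0.869], [-0.95, -0.125, -0.287], [-0.001, -0.916, 0.402]]
force: [-0.3, 0.1, 0.9]
opening: 0.005
```

Call:
drive_tool([
  {"dx": -1, "dy": 0, "dz": 0, "wx": 0, "wy": 0, "wz": 0, "grip": 0},
  {"dx": -1, "dy": 0, "dz": 0, "wx": 0, "wy": 0, "wz": 0, "grip": 0},
  {"dx": -1, "dy": 0, "dz": 0, "wx": 0, "wy": 0, "wz": 0, "grip": 0},
  {"dx": 0, "dy": 0, "dz": 0, "wx": 0, "wy": 0, "wz": 0, "grip": 0},
  {"dx": 0, "dy": 0, "dz": 0, "wx": 0, "wy": 0, "wz": 0, "grip": 0},
])

```text
time_s: 39.0
position: [0.5623, 0.291, 0.2498]
tcp_rot: [[-0.314, 0.38, 0.87], [-0.949, -0.127, -0.287], [0.001, -0.916, 0.401]]
force: [0.1, 0.1, 0.1]
opening: 0.007
```

```bash
python3 chk.py
python3 - <<'E'
from h import *
A=np.radians(67.5); ey=np.array([np.cos(A),np.sin(A)]); ex=np.array([ey[1],-ey[0]]); o=np.array([.4747,-.0845])
for n in("scene","top"):
    p,d,K,T=cap(n); g=cv2.cvtColor(p,cv2.COLOR_RGB2GRAY).astype(np.float32)
    def prof(xs,ys,z):
        M=np.array([[proj([*(o+x*ex+y*ey),z],K,T) for y in ys] for x in xs],np.float32); return cv2.remap(g,M[...,0],M[...,1],1)
    for s in(-1,1):
        ys=s*np.arange(.07,.125,.003); print(n,s,list(zip((ys*1000).round().astype(int).tolist(),prof(np.arange(-.022,.023,.004),ys,.007).mean(0).round().astype(int).tolist(),prof([-.045,.045],ys,.004).mean(0).round().astype(int).tolist())))
    q=np.load(n+"0.npz")['p'].astype(int); df=(abs(p.astype(int)-q).max(2)>60)
    for nm,P in dict(gear=(.536,.064,.014),motor=(.421,-.271,.039),tyre=(.646,.36,.028+.075),drv=(.539,.452,.09),bat=(.621,.17,.028)).items():
        u=proj(P,*[np.array(imaging.get_calibration(n)[k]) for k in("mtx","world_to_cam")]).astype(int); print(nm,df[u[1]-8:u[1]+9,u[0]-8:u[0]+9].mean().round(2),end=' ')
    print()
E
```

```text
scene [301 197]
strip [ 0.4756 -0.0837] [0.167 0.055] 67.6 off mat x,y 0.0005 0.001
top [364 210]
strip [ 0.4739 -0.0864] [0.16 0.05] 67.8 off mat x,y -0.0 -0.0021
[0.56226399 0.29019518 0.2505782 ] 39.1
scene -1 [(-70, 133, 64), (-73, 136, 65), (-76, 131, 65), (-79, 118, 65), (-82, 100, 64), (-85, 82, 63), (-88, 70, 63), (-91, 65, 63), (-94, 67, 64), (-97, 81, 70), (-100, 103, 79), (-103, 130, 107), (-106, 156, 135), (-109, 174, 162), (-112, 184, 178), (-115, 189, 188), (-118, 191, 190), (-121, 191, 192), (-124, 191, 191)]
scene 1 [(70, 127, 60), (73, 131, 60), (76, 134, 58), (79, 127, 56), (82, 109, 55), (85, 88, 54), (88, 71, 53), (91, 64, 54), (94, 63, 55), (97, 63, 56), (100, 63, 56), (103, 63, 55), (106, 64, 57), (109, 70, 65), (112, 87, 83), (115, 116, 105), (118, 148, 124), (121, 172, 130), (124, 180, 129)]
gear 0.0 motor 0.0 tyre 0.0 drv 0.0 bat 0.06 
top -1 [(-70, 83, 47), (-73, 97, 48), (-76, 117, 48), (-79, 118, 47), (-82, 89, 49), (-85, 58, 51), (-88, 48, 48), (-91, 48, 50), (-94, 49, 49), (-97, 48, 50), (-100, 48, 50), (-103, 48, 49), (-106, 52, 52), (-109, 90, 77), (-112, 133, 125), (-115, 147, 146), (-118, 146, 149), (-121, 147, 148), (-124, 148, 149)]
top 1 [(70, 102, 50), (73, 121, 50), (76, 113, 50), (79, 80, 50), (82, 52, 50), (85, 50, 51), (88, 51, 49), (91, 50, 50), (94, 50, 51), (97, 50, 50), (100, 50, 49), (103, 50, 51), (106, 55, 60), (109, 88, 93), (112, 130, 136), (115, 149, 147), (118, 150, 148), (121, 150, 150), (124, 144, 150)]
gear 0.0 motor 0.0 tyre 0.0 drv 0.15 bat 0.01
```

In the top view the strip is about 1.6 mm off in y, 0–0.5 mm in x, and within 0.3° of square. The bystanders are unchanged. I hand in.

```bash
python3 -c "
from rig import workorder; print(workorder.hand_in())"
```

```text
the job is handed in; nothing more can be done
None
```

I moved the strip to the mat and set the dimmer to the fourth click, then handed the job in at about 39 s with the arm touching nothing.

- **Strip:** I drew it over the box edge until it overhung about 57 mm, pinched it by its side edges, and laid it on the mat. The last top-view check put it flat, 0–0.5 mm off centre across the mat and about 1.6–2 mm off along it (toward −y), within 0.3° of square.
- **Scene-view check:** This disagreed slightly on the strip. Its colour mask gave +1 mm along the mat, and its edge profiles suggested up to about 5 mm toward −y, with blurred edges.
- **Wheel:** It started at click 1. I rolled it two clicks, then one more. The index line then read 60° in both cameras, the fifth mark, and held after I let go.
- **Bystanders:** The gear, motor, tyre and battery show no change against the first pictures. The driver showed none in the scene view; in the top view 15% of the patch around it differed, probably the arm or its shadow. I did not check the gamepad.
- **Fingertip position:** The tips touched about 11 mm behind the TCP, not 22 mm ahead of it as stated. I measured this by contact, confirmed it with both cameras and used the measured value.
- **Forces and pictures:** The highest pressing force I saw was about 10 N. I viewed 13 pictures against the budget of 10.

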